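# Put the carving tools away and shut the drawer

### The job

Clear the carver's mat: pull the tool chest's drawer right out, press every carving pen that lies on the mat down into one of its clips until it snaps in behind the sprung jaw and lies fully down in the forks, blade towards the back of the drawer, and lay the sharpening stone in its pocket beside the clips. Then push the drawer fully home, so that it drops into its catch. Leave the white pot on the mat and the carved shell in front of the drawer where they are.

Things in the scene. Friction and masses are not known exactly. Their poses are not given: they have to be found in the camera images.
- pen0: carving pen, 134 mm long, 45 g: white round barrel 12 mm in diameter, red square grip at mid-length (13 x 13 mm, 36 mm long, keeps it from rolling), brass ferrule, steel blade. Origin on the axis at the middle of the grip, x axis along the pen to the blade. Barrel from 60 mm behind the origin to 50 mm ahead. Lies on the mat, axis 6.5 mm above its top. Not every pen is there at every start
- pen1: carving pen, 134 mm long, 45 g: white round barrel 12 mm in diameter, yellow square grip at mid-length (13 x 13 mm, 36 mm long, keeps it from rolling), brass ferrule, steel blade. Origin on the axis at the middle of the grip, x axis along the pen to the blade. Barrel from 60 mm behind the origin to 50 mm ahead. Lies on the mat, axis 6.5 mm above its top. Not every pen is there at every start
- pen2: carving pen, 134 mm long, 45 g: white round barrel 12 mm in diameter, green square grip at mid-length (13 x 13 mm, 36 mm long, keeps it from rolling), brass ferrule, steel blade. Origin on the axis at the middle of the grip, x axis along the pen to the blade. Barrel from 60 mm behind the origin to 50 mm ahead. Lies on the mat, axis 6.5 mm above its top. Not every pen is there at every start
- pen3: carving pen, 134 mm long, 45 g: white round barrel 12 mm in diameter, orange square grip at mid-length (13 x 13 mm, 36 mm long, keeps it from rolling), brass ferrule, steel blade. Origin on the axis at the middle of the grip, x axis along the pen to the blade. Barrel from 60 mm behind the origin to 50 mm ahead. Lies on the mat, axis 6.5 mm above its top. Not every pen is there at every start
- pen0_blade (a point): point on the axis of pen0, 66 mm ahead of its origin, in the middle of its blade (4 mm thick, from 58 to 76 mm ahead)
- pen1_blade (a point): point on the axis of pen1, 66 mm ahead of its origin, in the middle of its blade (4 mm thick, from 58 to 76 mm ahead)
- pen2_blade (a point): point on the axis of pen2, 66 mm ahead of its origin, in the middle of its blade (4 mm thick, from 58 to 76 mm ahead)
- pen3_blade (a point): point on the axis of pen3, 66 mm ahead of its origin, in the middle of its blade (4 mm thick, from 58 to 76 mm ahead)
- clip0 (a point): middle of a spring clip in the drawer, where the origin of a seated pen lies: the first of four, side by side 60 mm apart, clip0 at the drawer's +y end, clip3 next to the stone's pocket. Axes are the drawer's: x to the back of the drawer, y left seen from the robot, z up. 30 mm above the drawer's floor. Any pen may go in any clip; clear space beside the pen's grip: 37 mm each way
- clip1 (a point): middle of the second clip (all are alike). A clip is two white forks 8 mm thick, centred 34 mm ahead of and behind this point, open upward, 14 mm between cheeks; the pen's round barrel rests in them and its square grip comes between the forks, with 12 mm of play either way along x. Each fork has on its +y side a fixed prong, 12 mm higher than this point, its lead-in leaning outward
- clip2 (a point): middle of the third clip. On the -y side of each clip a jaw hinged low down (two steel arms with black nylon rollers 7 mm in diameter) is sprung inward; its rollers rest 6.5 mm to -y of this point and 7.5 mm above it. A pen pressed straight down meets them 14 mm above its seat, swings them out 2 to 4 mm against 3 to 9 N in all, and they close above it as it reaches its seat
- clip3 (a point): middle of the fourth clip. A pen that is not yet snapped in stands 10 mm or more above this height; a seated one is held down by the rollers and has about 1 mm of play across
- stone: two-tone sharpening stone (brown over grey), a bar 100 x 30 x 20 mm, 150 g. Origin at its centre, x axis along its length. Lies flat on the mat, its centre 10 mm above the mat's top
- pocket (a point): where the centre of the stone lies in its pocket, a recess in the drawer 80 mm to the -y side of clip3, inside 108 mm along the drawer's x by 36 mm along y, wooden rims 12 mm high, the long rims open over the middle 56 mm for fingers. Axes are the drawer's; 10 mm above the drawer's floor. Either face up and either end first
- drawer (a joint): how far the drawer is open, m: 0 fully home, 0.04 to 0.08 at the start, 0.19 its stop (from 0.165 on, clips and pocket lie open to the sky). It slides out towards the robot along the chest's -x, friction 1.5 N. From 12 mm to 4 mm before home a sprung roller catch resists with up to 8 N, then draws the drawer home and holds it there with about 3 N
- front (a point): middle of the drawer's front face, 3 mm below its top edge, at the face that looks to the robot (the chest's -x). The front panel is a flat wooden board 394 mm wide, 82 mm high, 15 mm thick; its top edge stands 95 mm above the bench. Closed, it stands flush against the chest
- handle (a point): middle of the drawer's brass bar handle, 9 mm thick, 100 mm long along the drawer's y, 30 mm in front of the front face, 71 mm above the bench, on two brass stems near its ends (25 mm of free space between bar and face)
- chest: low wooden tool chest fixed on the bench, 260 mm deep (x, from the robot away) x 400 mm wide (y) x 100 mm high, with this one drawer and a carving left on its top, far from the front. Origin at its foot under the middle of its front (where the closed drawer's front face stands), x to its back. The drawer is 40 mm deep with walls 6 mm thick; its floor lies 22 mm above the bench. Its inside is 215 mm long and 358 mm wide
- mat: blue cutting mat with a grid, 340 x 310 x 3 mm, fixed to the bench, x along its length; origin at the centre of its underside
- pot: small white ceramic cup, 52 mm in diameter, 36 mm high, standing on the mat; origin at the centre of its underside. To be left alone
- shell: ivory-coloured carved shell, a ribbed dome 100 mm across and 47 mm high, lying on the bench on the robot's right, in front of the drawer; origin at the centre of its underside. To be left alone

How it is judged:
By the outcome, as a careful person would: the job done as asked, in the order asked, and still so for the second after the job is handed in, with the robot touching nothing.
Of pen0, pen1, pen2, pen3 only 2 to 4 are there at a start; the rules pass over those that are not, and their reading is None.
At some moment in a run one of pen0, pen1, pen2, pen3, stone may be knocked a few centimetres aside while the robot is not near it.
Once in a run the grip may slacken for a moment while it holds something.
It also fails if it takes over 210 s, if anything falls off the work surface, if the arm or the gripper's body presses on something with over 40 N, if the wrist force passes 120 N, or if a joint passes its speed limit or range.

### The arm

A 6-joint arm with a two-finger parallel gripper is mounted at the origin on the work surface. World frame = base frame: x ahead of the robot, y to its left, z up, the work surface at z = 0. Lengths are in m, angles in rad, forces in N, time in s.
With the tool pointing down it reaches from about 0.3 to 0.775 m from the base axis. Payload 14.6 kg.
Tool frame: the origin (TCP) lies on the centre line of the jaws, within the pads' length; the fingertips stand ctrl.tcp_to_tips ahead of it and the grasp point (between the pads) lies 2 mm behind it (ctrl.tcp_to_tips is the distance from the TCP to the fingertips, in m); z points along the fingers, y is the line along which they close (so a half turn about z gives the same grasp; the last joint's range is limited). The gripper opens to 94 mm and grips with 3 to 60 N. Pads are 16 mm wide; open, the fingers measure 119 mm over their backs; the gripper's body (75 mm by 177 mm) begins 78 mm behind the grasp point.
Start: joints at [-1.273, 0.3, 1.521, -0, 1.321, -0.067], TCP at [0.196, -0.514, 0.222] pointing down, gripper open.
Joint ranges: [-3.03, 3.03], [-0.79, 2.21], [0.23, 2.52], [-1.04, 4.18], [0, 3.07], [-2.55, 2.55]. Speed limits (rad/s): [2.22, 2.22, 2.57, 3.14, 3.14, 3.14].

### API

Orientations are given as [roll, pitch, yaw] about the fixed x, y, z axes, in that order (R = Rz(yaw) Ry(pitch) Rx(roll)).
In Python, from station import telemetry, viewer, hand_in, ctrl gives the robot as it stands.
- The arm moves only by the tool step_arm, never from a script. Its argument "plan" is a list of rows, each an object of numbers: "dx", "dy", "dz": the shift along the tool's x, y, z scaled (see below); "rx", "ry", "rz": the turn, a rotation vector about the tool's x, y, z scaled (see below); "claw": the closure, from 0 (fully open) to 1 (shut). In form: [{"dx": .., "dy": .., "dz": .., "rx": .., "ry": .., "rz": .., "claw": ..}, ...]. A call has 1 to 10 rows; each row shifts and turns the commanded pose from where the row before left it, along the tool's axes as they then stand; what a row does not reach is not made up. The controller multiplies each number of a shift by 0.1 m and each number of a turn by 90 degrees. A row lasts 1/10 s, in which the tool goes at most 50 mm and 8.59 degrees, less where a joint would pass 70% of its speed; a pose out of reach is approached as far as the arm can. A call with a number of a shift or a turn outside -1 to 1 is refused whole. A call with a gripper value outside its range is refused whole. The fingers move at their own pace and stop on an object; "grip_force" is the grip in N (left out, the last holds). Time passes only in rows, so rows that do not move let the fingers close. It gives the time, the measured TCP pose, the force, the opening and the grip force at its end, in the units of the state.
- telemetry.get_obs(): the state, without advancing time (a new reading comes with each control period).
- viewer.camera(name): name is "side" or "top"; returns a dict with "img" (400x640x3 uint8, red, green, blue), "z_map" (400x640 float32, m along the optical axis (not along the pixel's ray), 0 where there is no reading), "fx", "fy", "cx", "cy" (pixels), "R" (3x3) and "t" (3): a world point X has camera coordinates R X + t. Camera axes: x right, y down, z forward; pixel columns grow to the right and rows downward; lengths in m; the calibration is good to about 2 mm. A picture is of the moment at which its call begins.
- hand_in(): hands the job in; it is judged then, once.
Trained networks look in a picture, given as the dict that the camera call returned (one of the last four; its "shot" number tells which), for a name from the list of things; names that differ only in an ending like _2 or _b are one class to them, and where a whole thing is asked for, a point or a joint stands for the part that bears it (a point fixed in the world has none). Each returns a list of dicts, best first, with "score" (0 to 1); they miss things now and then, are a little off and sometimes report something else, mostly with a low value. They report only what shows in the picture. A call takes as long as a camera call.
- viewer.recognise(target, picture): "rect" ([left, top, right, bottom] in pixels, round what is visible of it).
The state is a dict: "time_s": time; "qpos": joint angles; "joint_vel": joint speeds; "tau": joint torques, N m; "ee_pos": TCP position; "eef_rot": TCP orientation; "force": force on the tool from outside, world axes, zero at the start; "moment": the same for the moment, N m; "grip_width": finger opening in m; "grip_force": force on a finger pad.
Only numpy, scipy, OpenCV 4.12 (cv2) and the standard library are available. Lean on these libraries where they do the work, as an engineer would, in place of code of your own. Each camera call takes 0.05 s, during which the arm holds its last target. There are 200 camera calls.

## Working session

There is one attempt and no reset: what is moved stays moved. The work goes in short steps, Python scripts to look and compute and a tool call to move; the robot and the scene stay as the last step left them, time stands still between calls to the robot, and variables do not carry over. Pictures are saved under pics/ and viewed, at most 14 in all, crops included, and the job is handed in when it is done.

Besides the shell and the picture viewer there is one more tool, called after "Call:" in YAML: its name, and indented under it one key for each argument. step_arm: Moves the arm, as the interface text tells. Shifts and turns lie within -1 to 1; 1 stands for 0.1 m of shift or 90 degrees of turn. Its arguments: {"type":"object","properties":{"plan":{"type":"array"},"grip_force":{"type":"number"}},"required":["plan"]}

```bash
mkdir -p pics; ls; cat > h.py <<'E'
import numpy as np, cv2
from station import telemetry, viewer, hand_in, ctrl
def cam(n): return viewer.camera(n)
def save(p,f): cv2.imwrite(f,cv2.cvtColor(p["img"],cv2.COLOR_RGB2BGR))
def world(p):
    z=p["z_map"].astype(float); v,u=np.mgrid[0:z.shape[0],0:z.shape[1]]
    c=np.stack([(u-p["cx"])/p["fx"]*z,(v-p["cy"])/p["fy"]*z,z],-1)
    return (c-np.array(p["t"]))@np.array(p["R"])
def pix(p,X):
    c=np.array(p["R"])@np.array(X)+np.array(p["t"]); return c[0]/c[2]*p["fx"]+p["cx"],c[1]/c[2]*p["fy"]+p["cy"]
E
python3 - <<'E'
from h import *
p=cam("top");save(p,"pics/t0.png");q=cam("side");save(q,"pics/s0.png")
W=world(p)
print(ctrl.tcp_to_tips,telemetry.get_obs())
for n in ["pen0","pen1","pen2","pen3","pen0_blade","stone","handle","front","clip0","pocket","mat","pot","shell","chest"]:
    try: r=viewer.recognise(n,p)
    except Exception as e: print(n,e); continue
    for d in r[:2]:
        a=d["rect"];u=int((a[0]+a[2])/2);v=int((a[1]+a[3])/2)
        print(n,round(d["score"],2),np.round(a),W[min(v,399),min(u,639)].round(3))
E
```

```text
pics
0.017 {'time_s': 0.1, 'qpos': array([-1.27257532e+00,  3.00358997e-01,  1.52150013e+00, -1.26801581e-05,
        1.32069363e+00, -6.66223380e-02]), 'joint_vel': array([-0.00088507, -0.00010586, -0.00224389,  0.00179453, -0.00108479,
       -0.0011654 ]), 'tau': array([-1.56910619e-04, -5.32649410e+01, -3.53287518e+01,  7.08927051e-02,
        2.35360838e-02, -5.02809553e-05]), 'ee_pos': array([ 0.1961628 , -0.51360465,  0.22198206]), 'eef_rot': array([-3.14063386e+00, -5.16620413e-05,  3.64846469e-01]), 'force': array([-0.28416005,  0.82116487,  0.21103887]), 'moment': array([-0.00950613,  0.06711479, -0.02551738]), 'grip_force': 0.0, 'grip_width': 0.09390202679517076}
pen0 0.74 [188. 182. 197. 232.] [0.475 0.305 0.015]
pen0 0.65 [214. 200. 236. 244.] [0.443 0.222 0.014]
pen1 0.74 [188. 182. 197. 232.] [0.475 0.305 0.015]
pen1 0.65 [214. 200. 236. 244.] [0.443 0.222 0.014]
pen2 0.74 [188. 182. 197. 232.] [0.475 0.305 0.015]
pen2 0.65 [214. 200. 236. 244.] [0.443 0.222 0.014]
pen3 0.74 [188. 182. 197. 232.] [0.475 0.305 0.015]
pen3 0.65 [214. 200. 236. 244.] [0.443 0.222 0.014]
pen0_blade 0.42 [313.  25. 489. 174.] [ 0.735 -0.192  0.098]
pen0_blade 0.31 [216. 202. 234. 245.] [0.438 0.222 0.013]
stone 0.74 [224. 136. 248. 178.] [0.602 0.204 0.021]
handle 0.8 [315. 128. 484. 171.] [ 0.618 -0.189  0.093]
front 0.88 [317. 127. 488. 173.] [ 0.617 -0.196  0.095]
clip0 0.61 [317. 124. 484. 175.] [ 0.617 -0.191  0.096]
clip0 0.52 [220. 204. 235. 245.] [0.436 0.218 0.01 ]
pocket 0.68 [316. 127. 486. 172.] [ 0.618 -0.194  0.094]
mat 0.59 [137. 134. 282. 277.] [0.482 0.267 0.002]
pot 0.58 [159. 136. 183. 149.] [0.638 0.369 0.01 ]
pot 0.27 [315. 123. 486. 172.] [ 0.638 -0.206  0.023]
shell 0.93 [438. 239. 476. 278.] [ 0.37  -0.339  0.044]
shell 0.54 [316. 125. 485. 175.] [ 0.617 -0.191  0.096]
chest 0.79 [316.  26. 486. 174.] [ 0.732 -0.189  0.1  ]
chest 0.19 [317. 126. 485. 172.] [ 0.617 -0.191  0.096]
```

```bash
python3 - <<'E'
import cv2
a=cv2.imread("pics/t0.png");cv2.imwrite("pics/t0c.png",cv2.resize(a[10:300,120:510],None,fx=2,fy=2,interpolation=cv2.INTER_CUBIC))
E
```

```text
(no output)
```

View pics/t0c.png

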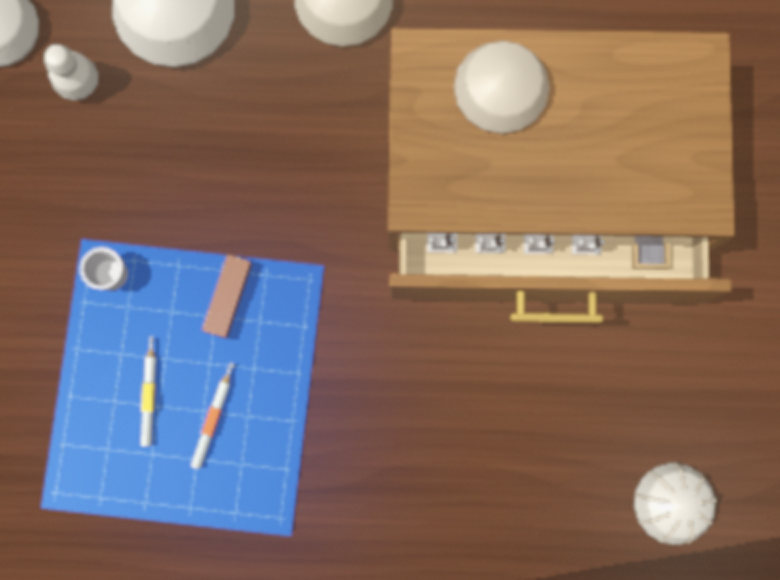

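View pics/s0.png

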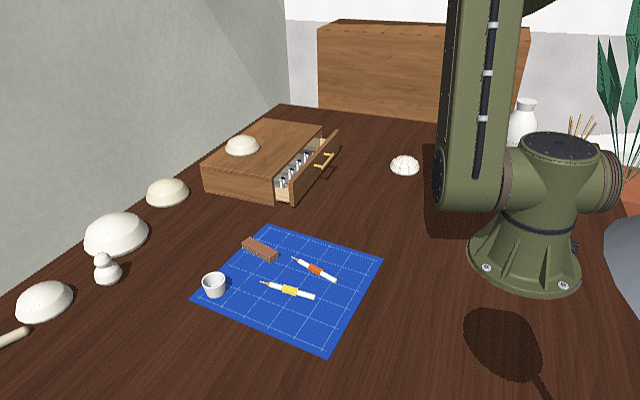

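The top crop shows the yellow pen at (148,397), the orange pen at (211,421) and the stone at (227,296). Both blades point up (+x). The chest is nearly axis-aligned and its drawer is partly open. The side view agrees: two pens, with the pot at the mat's corner.

```bash
cat >> h.py <<'E'
def things(p):
    W=world(p); hsv=cv2.cvtColor(p["img"],cv2.COLOR_RGB2HSV).astype(int); H,S,V=hsv[...,0],hsv[...,1],hsv[...,2]
    near=(W[...,1]>0.08)&(W[...,1]<0.47)&(W[...,0]>0.3)&(W[...,0]<0.72)
    o={}
    def fit(m,elong=True):
        m=m.astype(np.uint8); n,l,s,c=cv2.connectedComponentsWithStats(m)
        if n<2: return None
        k=1+np.argmax(s[1:,4]); P=W[l==k]; ctr=P.mean(0); Q=P[:,:2]-ctr[:2]; w,v=np.linalg.eigh(Q.T@Q); d=v[:,1]; d=d*np.sign(d[0])
        return (l==k),ctr,np.degrees(np.arctan2(d[1],d[0])),np.ptp(Q@d),np.ptp(Q@v[:,0]),len(P)
    o["mat0"]=((H>98)&(H<125)&(S>120))
    raised=near&(W[...,2]>0.008)&(W[...,2]<0.03)
    o["pen1"]=fit(near&(H>22)&(H<34)&(S>120)&(V>120)); o["pen3"]=fit(near&(H>5)&(H<=16)&(S>150)&(V>150))
    n,l,s,c=cv2.connectedComponentsWithStats((near&~o.pop("mat0")&(W[...,2]>0.007)).astype(np.uint8))
    for k in range(1,n):
        if s[k,4]>40: o["blob%d"%k]=fit(l==k)
    return o
E
python3 - <<'E'
from h import *
p=cam("top");W=world(p)
for k,v in things(p).items(): print(k,None if v is None else (v[1].round(4),round(v[2],1),round(v[3],3),round(v[4],3),v[5]))
hsv=cv2.cvtColor(p["img"],cv2.COLOR_RGB2HSV)
m=(W[...,2]>0.088)&(W[...,2]<0.108)&(W[...,1]>-0.45)&(W[...,1]<0.05)&(W[...,0]>0.5)
n,l,s,c=cv2.connectedComponentsWithStats(m.astype(np.uint8))
for k in range(1,n):
    if s[k,4]>50:
        P=W[l==k]; r=cv2.minAreaRect(P[:,:2].astype(np.float32)); print(s[k],r,cv2.boxPoints(r).round(3).tolist(),np.median(P[:,2]))
m=(W[...,2]>0.058)&(W[...,2]<0.085)&(W[...,1]>-0.30)&(W[...,1]<-0.1)&(W[...,0]<0.61)&(W[...,0]>0.5)
P=W[m];print("handle",len(P),np.percentile(P,[2,50,98],axis=0).round(3))
# pocket rim / clips
for name,(a,b) in {"shell":((.3,.45),(-.42,-.26))}.items():
    m=(W[...,0]>a[0])&(W[...,0]<a[1])&(W[...,1]>b[0])&(W[...,1]<b[1])&(W[...,2]>.01);print(name,W[m].min(0),W[m].max(0))
m=(W[...,0]>.68)&(W[...,1]>-.4)&(W[...,1]<0)&(W[...,2]>.11);print("dome",W[m].min(0),W[m].max(0))
E
```

```text
pen1 (array([0.4719, 0.3002, 0.0156]), np.float64(-2.4), np.float64(0.03), np.float64(0.011), 47)
pen3 None
blob1 (array([0.6288, 0.3627, 0.025 ]), np.float64(60.4), np.float64(0.051), np.float64(0.05), 321)
blob2 (array([0.5993, 0.2077, 0.0213]), np.float64(-15.4), np.float64(0.101), np.float64(0.031), 539)
blob4 (array([0.474 , 0.3005, 0.0135]), np.float64(0.2), np.float64(0.132), np.float64(0.017), 260)
blob5 (array([0.4453, 0.2207, 0.0137]), np.float64(-16.4), np.float64(0.135), np.float64(0.013), 255)
[  314    24   173   105 15778] ((0.7925124168395996, -0.18964286148548126), (0.2472468465566635, 0.40116557478904724), 0.7017189264297485) [[0.6660000085830688, 0.008999999612569809], [0.6710000038146973, -0.3919999897480011], [0.9190000295639038, -0.3889999985694885], [0.9139999747276306, 0.012000000104308128]] 0.09949003276380733
[ 315  147  171    9 1156] ((0.613107442855835, -0.19201497733592987), (0.01646975800395012, 0.39327099919319153), 0.6901825070381165) [[0.6029999852180481, 0.004999999888241291], [0.6069999933242798, -0.3889999985694885], [0.6240000128746033, -0.3889999985694885], [0.6190000176429749, 0.004999999888241291]] 0.09436455585358655
handle 432 [[ 0.571 -0.289  0.06 ]
 [ 0.592 -0.195  0.074]
 [ 0.607 -0.111  0.084]]
shell [ 0.31242036 -0.3982206   0.01006407] [ 0.40966963 -0.30270091  0.05087402]
dome [ 0.78450868 -0.17208508  0.11001461] [ 0.88854913 -0.0652864   0.14991062]
```

Call:
step_arm:
  plan:
    - {"rz": -0.0862, "claw": 0.6}
    - {"rz": -0.0862, "claw": 0.6}
    - {"rz": -0.0862, "claw": 0.6}
    - {"rz": -0.0862, "claw": 0.6}
    - {"rz": -0.0862, "claw": 0.6}
    - {"rz": -0.0862, "claw": 0.6}
    - {"rz": -0.0862, "claw": 0.6}
    - {"rz": -0.0862, "claw": 0.77}
    - {"rz": -0.0862, "claw": 0.77}
    - {"claw": 0.77}

```text
$.plan[0]: bad value
```

Call:
step_arm:
  plan:
    - {"dx": 0.322, "dy": 0.38, "claw": 0.77}
    - {"dx": 0.322, "dy": 0.38, "claw": 0.77}
    - {"dx": 0.322, "dy": 0.38, "claw": 0.77}
    - {"dx": 0.322, "dy": 0.38, "claw": 0.77}
    - {"dx": 0.322, "dy": 0.38, "claw": 0.77}
    - {"dx": 0.322, "dy": 0.38, "claw": 0.77}
    - {"dx": 0.322, "dy": 0.38, "claw": 0.77}
    - {"dx": 0.322, "dy": 0.38, "claw": 0.77}
    - {"dx": 0.322, "dy": 0.38, "claw": 0.77}
    - {"dx": 0.322, "dy": 0.38, "claw": 0.77}

```text
$.plan[0]: bad value
```

```bash
cat > go.py <<'E'
# usage: go.py x y z yawdeg : shift (units) in tool axes from here at present yaw, and turn
import sys,numpy as np
from scipy.spatial.transform import Rotation as Ro
from station import telemetry
o=telemetry.get_obs(); R=Ro.from_euler("xyz",o["eef_rot"])
print("t",round(o["time_s"],1),"pos",o["ee_pos"].round(4),"rpy",np.degrees(o["eef_rot"]).round(1),"F",o["force"].round(1),"w",round(o["grip_width"],4),"gf",round(o["grip_force"],1),"q6",o["qpos"][5].round(2))
if len(sys.argv)>4:
    x=list(map(float,sys.argv[1:5])); T=Ro.from_euler("xyz",[180,0,x[3]],degrees=True)
    print("shift now-axes",(R.inv().apply(np.array(x[:3])-o["ee_pos"])/.1).round(3),"shift goal-axes",(T.inv().apply(np.array(x[:3])-o["ee_pos"])/.1).round(3),"turn",((R.inv()*T).as_rotvec(degrees=True)/90).round(4))
E
python3 go.py .5755 -.192 .073 90.7
```

```text
t 0.8 pos [ 0.1962 -0.5138  0.2224] rpy [-180.     0.    20.9] F [1.4 0.2 0.1] w 0.0938 gf 0.0 q6 -0.07
shift now-axes [ 4.691 -1.653  1.494] shift goal-axes [3.171 3.832 1.494] turn [-0.     -0.     -0.7755]
```

Call:
step_arm:
  plan:
    - {"dx": 0, "dy": 0, "dz": 0, "rx": 0, "ry": 0, "rz": -0.0862, "claw": 0.6}
    - {"dx": 0, "dy": 0, "dz": 0, "rx": 0, "ry": 0, "rz": -0.0862, "claw": 0.6}
    - {"dx": 0, "dy": 0, "dz": 0, "rx": 0, "ry": 0, "rz": -0.0862, "claw": 0.6}
    - {"dx": 0, "dy": 0, "dz": 0, "rx": 0, "ry": 0, "rz": -0.0862, "claw": 0.6}
    - {"dx": 0, "dy": 0, "dz": 0, "rx": 0, "ry": 0, "rz": -0.0862, "claw": 0.77}
    - {"dx": 0, "dy": 0, "dz": 0, "rx": 0, "ry": 0, "rz": -0.0862, "claw": 0.77}
    - {"dx": 0, "dy": 0, "dz": 0, "rx": 0, "ry": 0, "rz": -0.0862, "claw": 0.77}
    - {"dx": 0, "dy": 0, "dz": 0, "rx": 0, "ry": 0, "rz": -0.0862, "claw": 0.77}
    - {"dx": 0, "dy": 0, "dz": 0, "rx": 0, "ry": 0, "rz": -0.0862, "claw": 0.77}

```text
time_s: 1.75
ee_pos: [0.1962, -0.5138, 0.2225]
eef_rot: [-3.142, 0.0, 1.589]
force: [0.2, 0.4, -0.4]
grip_width: 0.0255
grip_force: 0.0
```

Call:
step_arm:
  plan:
    - {"dx": 0.32, "dy": 0.38, "dz": 0, "rx": 0, "ry": 0, "rz": 0, "claw": 0.77}
    - {"dx": 0.32, "dy": 0.38, "dz": 0, "rx": 0, "ry": 0, "rz": 0, "claw": 0.77}
    - {"dx": 0.32, "dy": 0.38, "dz": 0, "rx": 0, "ry": 0, "rz": 0, "claw": 0.77}
    - {"dx": 0.32, "dy": 0.38, "dz": 0, "rx": 0, "ry": 0, "rz": 0, "claw": 0.77}
    - {"dx": 0.32, "dy": 0.38, "dz": 0, "rx": 0, "ry": 0, "rz": 0, "claw": 0.77}
    - {"dx": 0.32, "dy": 0.38, "dz": 0, "rx": 0, "ry": 0, "rz": 0, "claw": 0.77}
    - {"dx": 0.32, "dy": 0.38, "dz": 0, "rx": 0, "ry": 0, "rz": 0, "claw": 0.77}
    - {"dx": 0.32, "dy": 0.38, "dz": 0, "rx": 0, "ry": 0, "rz": 0, "claw": 0.77}
    - {"dx": 0.32, "dy": 0.38, "dz": 0, "rx": 0, "ry": 0, "rz": 0, "claw": 0.77}
    - {"dx": 0.32, "dy": 0.38, "dz": 0, "rx": 0, "ry": 0, "rz": 0, "claw": 0.77}

```text
time_s: 2.75
ee_pos: [0.5735, -0.1874, 0.2226]
eef_rot: [3.141, 0.0, 1.584]
force: [-0.5, -0.2, 0.9]
grip_width: 0.0217
grip_force: 0.0
```

```bash
python3 go.py .5755 -.192 .073 90.7
```

```text
t 2.8 pos [ 0.5735 -0.1874  0.2226] rpy [180.    0.   90.7] F [-0.5 -0.2  0.9] w 0.0217 gf 0.0 q6 -0.39
shift now-axes [-0.046  0.019  1.496] shift goal-axes [-0.047  0.02   1.496] turn [0.0002 0.0001 0.0003]
```

Call:
step_arm:
  plan:
    - {"dx": -0.03, "dy": 0.0, "dz": 0.3, "rx": 0, "ry": 0, "rz": 0, "claw": 0.77}
    - {"dx": 0, "dy": 0.015, "dz": 0.3, "rx": 0, "ry": 0, "rz": 0, "claw": 0.77}
    - {"dx": 0, "dy": 0, "dz": 0.3, "rx": 0, "ry": 0, "rz": 0, "claw": 0.77}
    - {"dx": 0, "dy": 0, "dz": 0.2, "rx": 0, "ry": 0, "rz": 0, "claw": 0.77}
    - {"dx": 0, "dy": 0, "dz": 0.2, "rx": 0, "ry": 0, "rz": 0, "claw": 0.77}
    - {"dx": 0, "dy": 0, "dz": 0.2, "rx": 0, "ry": 0, "rz": 0, "claw": 0.77}
    - {"dx": 0, "dy": 0, "dz": 0, "rx": 0, "ry": 0, "rz": 0, "claw": 0.77}

```text
time_s: 3.45
ee_pos: [0.5725, -0.1915, 0.0699]
eef_rot: [-3.138, -0.002, 1.583]
force: [-0.6, -0.0, -0.0]
grip_width: 0.0215
grip_force: 0.0
```

Call:
step_arm:
  plan:
    - {"dx": 0, "dy": 0, "dz": 0, "rx": 0, "ry": 0, "rz": 0, "claw": 1}
    - {"dx": 0, "dy": 0, "dz": 0, "rx": 0, "ry": 0, "rz": 0, "claw": 1}
    - {"dx": 0, "dy": 0, "dz": 0, "rx": 0, "ry": 0, "rz": 0, "claw": 1}
    - {"dx": 0, "dy": 0, "dz": 0, "rx": 0, "ry": 0, "rz": 0, "claw": 1}
  grip_force: 30

```text
time_s: 3.85
ee_pos: [0.5743, -0.1922, 0.0737]
eef_rot: [3.14, 0.001, 1.583]
force: [0.6, -0.1, 5.3]
grip_width: 0.0082
grip_force: 30.0
```

Call:
step_arm:
  plan:
    - {"dx": 0, "dy": -0.1, "dz": 0, "rx": 0, "ry": 0, "rz": 0, "claw": 1}
    - {"dx": 0, "dy": -0.2, "dz": 0, "rx": 0, "ry": 0, "rz": 0, "claw": 1}
    - {"dx": 0, "dy": -0.2, "dz": 0, "rx": 0, "ry": 0, "rz": 0, "claw": 1}
    - {"dx": 0, "dy": -0.2, "dz": 0, "rx": 0, "ry": 0, "rz": 0, "claw": 1}
    - {"dx": 0, "dy": -0.2, "dz": 0, "rx": 0, "ry": 0, "rz": 0, "claw": 1}
    - {"dx": 0, "dy": -0.2, "dz": 0, "rx": 0, "ry": 0, "rz": 0, "claw": 1}
    - {"dx": 0, "dy": -0.2, "dz": 0, "rx": 0, "ry": 0, "rz": 0, "claw": 1}
    - {"dx": 0, "dy": -0.08, "dz": 0, "rx": 0, "ry": 0, "rz": 0, "claw": 1}
    - {"dx": 0, "dy": 0, "dz": 0, "rx": 0, "ry": 0, "rz": 0, "claw": 1}

```text
time_s: 4.75
ee_pos: [0.4363, -0.1942, 0.0737]
eef_rot: [3.137, 0.002, 1.583]
force: [4.6, -1.1, 4.3]
grip_width: 0.0078
grip_force: 30.0
```

Call:
step_arm:
  plan:
    - {"dx": 0, "dy": -0.03, "dz": 0, "rx": 0, "ry": 0, "rz": 0, "claw": 1}
    - {"dx": 0, "dy": -0.03, "dz": 0, "rx": 0, "ry": 0, "rz": 0, "claw": 1}
    - {"dx": 0, "dy": 0, "dz": 0, "rx": 0, "ry": 0, "rz": 0, "claw": 1}

```text
time_s: 5.05
ee_pos: [0.4359, -0.1943, 0.074]
eef_rot: [3.125, 0.004, 1.583]
force: [54.2, 4.5, -27.8]
grip_width: 0.0083
grip_force: 30.0
```

Call:
step_arm:
  plan:
    - {"dx": 0, "dy": 0.06, "dz": 0, "rx": 0, "ry": 0, "rz": 0, "claw": 1}
    - {"dx": 0, "dy": 0, "dz": 0, "rx": 0, "ry": 0, "rz": 0, "claw": 0.78}
    - {"dx": 0, "dy": 0, "dz": 0, "rx": 0, "ry": 0, "rz": 0, "claw": 0.78}
    - {"dx": 0, "dy": 0, "dz": 0, "rx": 0, "ry": 0, "rz": 0, "claw": 0.78}

```text
time_s: 5.45
ee_pos: [0.4351, -0.1936, 0.0723]
eef_rot: [-3.141, -0.0, 1.583]
force: [-0.1, 0.6, -0.0]
grip_width: 0.0209
grip_force: 0.0
```

Call:
step_arm:
  plan:
    - {"dx": 0, "dy": 0, "dz": -0.2, "rx": 0, "ry": 0, "rz": 0, "claw": 0.78}
    - {"dx": 0, "dy": 0, "dz": -0.3, "rx": 0, "ry": 0, "rz": 0, "claw": 0.78}
    - {"dx": 0, "dy": 0, "dz": -0.3, "rx": 0, "ry": 0, "rz": 0, "claw": 0.78}
    - {"dx": 0, "dy": 0, "dz": -0.4, "rx": 0, "ry": 0, "rz": 0, "claw": 0.7}
    - {"dx": 0.5, "dy": 0, "dz": 0, "rx": 0, "ry": 0, "rz": 0, "claw": 0.7}
    - {"dx": 0.5, "dy": 0, "dz": 0, "rx": 0, "ry": 0, "rz": 0, "claw": 0.7}
    - {"dx": 0.5, "dy": 0, "dz": 0, "rx": 0, "ry": 0, "rz": 0, "claw": 0.7}
    - {"dx": 0.5, "dy": 0, "dz": 0, "rx": 0, "ry": 0, "rz": 0, "claw": 0.7}
    - {"dx": 0, "dy": 0, "dz": 0, "rx": 0, "ry": 0, "rz": 0, "claw": 0.7}

```text
time_s: 6.35
ee_pos: [0.4324, 0.0106, 0.1924]
eef_rot: [-3.141, -0.001, 1.589]
force: [0.0, 0.4, 0.4]
grip_width: 0.0284
grip_force: 0.0
```

```bash
python3 - <<'E'
from h import *
p=cam("top");W=world(p);save(p,"pics/t1.png");np.savez("t1.npz",W=W,img=p["img"])
for k,v in things(p).items(): print(k,None if v is None else (v[1].round(4),round(v[2],1),round(v[3],3),round(v[4],3),v[5]))
u0,v0=map(int,pix(p,[.70,.02,.05]));u1,v1=map(int,pix(p,[.40,-.41,.05]));print(u0,v0,u1,v1)
cv2.imwrite("pics/t1c.png",cv2.resize(cv2.cvtColor(p["img"],cv2.COLOR_RGB2BGR)[v0:v1,u0:u1],None,fx=4,fy=4,interpolation=cv2.INTER_CUBIC))
E
```

```text
pen1 (array([0.473 , 0.3006, 0.0152]), np.float64(0.6), np.float64(0.03), np.float64(0.011), 56)
pen3 (array([0.4393, 0.2224, 0.0155]), np.float64(-14.2), np.float64(0.013), np.float64(0.003), 10)
blob1 (array([0.6285, 0.3626, 0.0248]), np.float64(61.6), np.float64(0.05), np.float64(0.05), 323)
blob2 (array([0.5993, 0.2077, 0.0214]), np.float64(-15.4), np.float64(0.101), np.float64(0.032), 538)
blob3 (array([0.4737, 0.3005, 0.0134]), np.float64(0.3), np.float64(0.132), np.float64(0.014), 259)
blob4 (array([0.4455, 0.2207, 0.0134]), np.float64(-16.4), np.float64(0.136), np.float64(0.013), 256)
309 117 487 246
```

View pics/t1c.png

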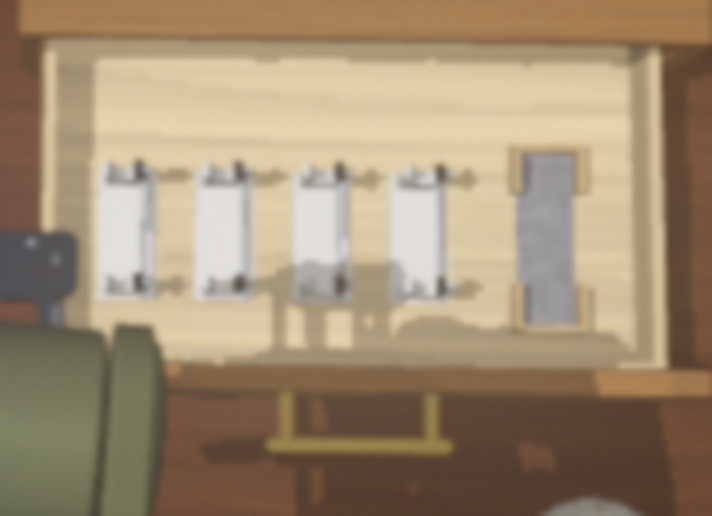

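The drawer is fully out. At 4x, the four clips are at crop x≈127, 225, 322 and 420, with forks at rows ~175 and ~285. The pocket is centred at (549,238).

```bash
python3 - <<'E'
import numpy as np,cv2
d=np.load("t1.npz");W=d["W"];img=d["img"];g=img.mean(-1);hsv=cv2.cvtColor(img,cv2.COLOR_RGB2HSV)
X,Y,Z=W[...,0],W[...,1],W[...,2]
def crop(a,b,c,e): 
    v0,v1,u0,u1=a,b,c,e; return v0,v1,u0,u1
m=(X>.47)&(X<.66)&(Y<0)&(Y>-.39)
for n,mm in {"tall":m&(Z>.056)&(Z<.072),"dark":m&(Z>.045)&(Z<.066)&(g<80),"plate":m&(g>190)&(hsv[...,1]<40)}.items():
    k,l,s,c=cv2.connectedComponentsWithStats(mm.astype(np.uint8))
    print(n)
    for i in range(1,k):
        if s[i,4]>=3: P=W[l==i];print(s[i,4],P.mean(0).round(4),P.min(0).round(3),P.max(0).round(3))
b=(X>.41)&(X<.448)&(Y<-.15)&(Y>-.24)&(Z>.06)&(Z<.085);print("bar",W[b].mean(0),W[b].min(0),W[b].max(0))
r=m&(Y<-.27)&(Z>.029)&(Z<.038);P=W[r&(Y>-.35)];print("rim",P.min(0),P.max(0),P.mean(0),len(P))
s=m&(Y<-.27)&(Y>-.35)&(hsv[...,1]<50)&(g>80)&(g<190);print("grey",np.percentile(W[s],[1,50,99],axis=0),W[s].mean(0))
f=(Z>.088)&(Z<.1)&(Y<-.03)&(Y>-.39)&(X<.49)&(X>.44);P=W[f];print("front",np.polyfit(P[:,1],P[:,0],1),P.mean(0))
E
```

```text
tall
3 [ 0.6577 -0.0091  0.0575] [ 0.656 -0.011  0.056] [ 0.66  -0.008  0.06 ]
4 [ 0.6509 -0.0097  0.0573] [ 0.65  -0.011  0.056] [ 0.652 -0.008  0.058]
8 [ 0.6367 -0.0083  0.0575] [ 0.63  -0.011  0.056] [ 0.645 -0.006  0.059]
6 [ 0.6506 -0.3723  0.0568] [ 0.645 -0.374  0.056] [ 0.655 -0.37   0.057]
4 [ 0.634  -0.3719  0.058 ] [ 0.631 -0.373  0.057] [ 0.637 -0.371  0.06 ]
4 [ 0.6166 -0.0118  0.0578] [ 0.613 -0.012  0.057] [ 0.621 -0.012  0.06 ]
3 [ 0.6241 -0.3723  0.0571] [ 0.623 -0.374  0.057] [ 0.626 -0.371  0.058]
3 [ 0.6105 -0.0072  0.0573] [ 0.608 -0.007  0.056] [ 0.612 -0.007  0.059]
3 [ 0.6166 -0.3713  0.0575] [ 0.616 -0.373  0.056] [ 0.618 -0.369  0.058]
11 [ 0.597  -0.0455  0.0616] [ 0.593 -0.048  0.057] [ 0.601 -0.043  0.065]
16 [ 0.5967 -0.0639  0.0609] [ 0.592 -0.07   0.057] [ 0.602 -0.06   0.063]
15 [ 0.598  -0.1242  0.0614] [ 0.594 -0.13   0.058] [ 0.603 -0.12   0.065]
18 [ 0.5986 -0.1848  0.0609] [ 0.593 -0.191  0.057] [ 0.605 -0.182  0.066]
9 [ 0.5978 -0.1052  0.062 ] [ 0.595 -0.108  0.058] [ 0.6   -0.103  0.064]
11 [ 0.5985 -0.1649  0.0624] [ 0.595 -0.168  0.058] [ 0
[... 3000 characters left out ...]
0.048]
22 [ 0.5672 -0.1369  0.0234] [ 0.541 -0.138  0.02 ] [ 0.593 -0.136  0.026]
4 [ 0.5239 -0.0625  0.0252] [ 0.524 -0.066  0.024] [ 0.524 -0.059  0.027]
7 [ 0.5266 -0.2408  0.0238] [ 0.526 -0.248  0.022] [ 0.527 -0.234  0.028]
bar [ 0.43724825 -0.19503436  0.07441363] [ 0.43198492 -0.23956156  0.06856623] [ 0.44669847 -0.15044487  0.0794694 ]
rim [ 0.50884914 -0.33949233  0.02931158] [ 0.62511313 -0.29399741  0.03783271] [ 0.57094849 -0.31709879  0.03346359] 159
grey [[ 0.51665324 -0.33491817  0.0186334 ]
 [ 0.56834192 -0.31772615  0.02291612]
 [ 0.62088347 -0.29961983  0.02728788]] [ 0.56793296 -0.31809935  0.02294891]
front [-0.01451305  0.47070685] [ 0.47408807 -0.23297764  0.09471677]
```

Call:
step_arm:
  plan:
    - {"dx": 0, "dy": 0, "dz": 0, "rx": 0, "ry": 0, "rz": -0.0896, "claw": 0.6}
    - {"dx": 0, "dy": 0, "dz": 0, "rx": 0, "ry": 0, "rz": -0.0896, "claw": 0.6}
    - {"dx": 0, "dy": 0, "dz": 0, "rx": 0, "ry": 0, "rz": -0.0896, "claw": 0.6}
    - {"dx": 0, "dy": 0, "dz": 0, "rx": 0, "ry": 0, "rz": -0.0896, "claw": 0.6}
    - {"dx": 0, "dy": 0, "dz": 0, "rx": 0, "ry": 0, "rz": -0.0896, "claw": 0.6}
    - {"dx": 0, "dy": 0, "dz": 0, "rx": 0, "ry": 0, "rz": -0.0896, "claw": 0.6}
    - {"dx": 0, "dy": 0, "dz": 0, "rx": 0, "ry": 0, "rz": -0.0896, "claw": 0.6}
    - {"dx": 0, "dy": 0, "dz": 0, "rx": 0, "ry": 0, "rz": -0.0896, "claw": 0.6}
    - {"dx": 0, "dy": 0, "dz": 0, "rx": 0, "ry": 0, "rz": -0.0896, "claw": 0.6}

```text
time_s: 7.3
ee_pos: [0.433, 0.0048, 0.1922]
eef_rot: [-3.141, -0.001, 2.854]
force: [-0.1, 0.2, -0.6]
grip_width: 0.0378
grip_force: 0.0
```

Call:
step_arm:
  plan:
    - {"dx": 0.1, "dy": 0.41, "dz": 0.1, "rx": 0, "ry": 0, "rz": 0, "claw": 0.6}
    - {"dx": 0.1, "dy": 0.41, "dz": 0.1, "rx": 0, "ry": 0, "rz": 0, "claw": 0.6}
    - {"dx": 0.1, "dy": 0.41, "dz": 0.2, "rx": 0, "ry": 0, "rz": 0, "claw": 0.6}
    - {"dx": 0.1, "dy": 0.41, "dz": 0.3, "rx": 0, "ry": 0, "rz": 0, "claw": 0.6}
    - {"dx": 0.1, "dy": 0.41, "dz": 0.3, "rx": 0, "ry": 0, "rz": 0, "claw": 0.6}
    - {"dx": 0, "dy": 0, "dz": 0.2, "rx": 0, "ry": 0, "rz": 0, "claw": 0.6}
    - {"dx": 0, "dy": 0, "dz": 0, "rx": 0, "ry": 0, "rz": 0, "claw": 0.6}

```text
time_s: 8.0
ee_pos: [0.4429, 0.213, 0.0719]
eef_rot: [-3.138, -0.004, 2.85]
force: [0.1, -0.6, 0.6]
grip_width: 0.0375
grip_force: 0.0
```

```bash
python3 go.py .442 .2217 .0225 163.6; python3 - <<'E'
from h import *
p=cam("side");W=world(p);hsv=cv2.cvtColor(p["img"],cv2.COLOR_RGB2HSV).astype(int);H,S,V=hsv[...,0],hsv[...,1],hsv[...,2]
near=(W[...,1]>0.1)&(W[...,1]<0.45)&(W[...,0]>0.3)&(W[...,0]<0.72)&(W[...,2]<.025)
for n,m in {"or":near&(H>4)&(H<=16)&(S>170)&(V>150),"ye":near&(H>20)&(H<34)&(S>120)&(V>120)}.items():
    print(n,m.sum(),W[m].mean(0).round(4))
save(p,"pics/s1.png")
E
```

```text
t 8.0 pos [0.4429 0.213  0.0719] rpy [-179.8   -0.2  163.3] F [ 0.1 -0.6  0.6] w 0.0375 gf 0.0 q6 -0.91
shift now-axes [0.032 0.082 0.494] shift goal-axes [0.033 0.081 0.494] turn [-0.0022 -0.0026 -0.0032]
or 82 [0.4443 0.2278 0.0134]
ye 112 [0.4739 0.3049 0.0133]
```

Call:
step_arm:
  plan:
    - {"dx": 0.02, "dy": 0.08, "dz": 0.1, "rx": 0, "ry": 0, "rz": -0.003, "claw": 0.6}
    - {"dx": 0, "dy": 0, "dz": 0.15, "rx": 0, "ry": 0, "rz": 0, "claw": 0.6}
    - {"dx": 0, "dy": 0, "dz": 0.15, "rx": 0, "ry": 0, "rz": 0, "claw": 0.6}
    - {"dx": 0, "dy": 0, "dz": 0.09, "rx": 0, "ry": 0, "rz": 0, "claw": 0.6}
    - {"dx": 0, "dy": 0, "dz": 0, "rx": 0, "ry": 0, "rz": 0, "claw": 0.6}
    - {"dx": 0, "dy": 0, "dz": 0, "rx": 0, "ry": 0, "rz": 0, "claw": 1}
    - {"dx": 0, "dy": 0, "dz": 0, "rx": 0, "ry": 0, "rz": 0, "claw": 1}
    - {"dx": 0, "dy": 0, "dz": 0, "rx": 0, "ry": 0, "rz": 0, "claw": 1}
    - {"dx": 0, "dy": 0, "dz": 0, "rx": 0, "ry": 0, "rz": 0, "claw": 1}
    - {"dx": 0, "dy": 0, "dz": 0, "rx": 0, "ry": 0, "rz": 0, "claw": 1}
  grip_force: 45

```text
time_s: 9.05
ee_pos: [0.4447, 0.2224, 0.026]
eef_rot: [3.141, 0.001, 2.855]
force: [-0.5, 0.9, 6.5]
grip_width: 0.0122
grip_force: 45.0
```

Call:
step_arm:
  plan:
    - {"dx": 0, "dy": 0, "dz": -0.2, "rx": 0, "ry": 0, "rz": 0, "claw": 1}
    - {"dx": 0, "dy": 0, "dz": -0.3, "rx": 0, "ry": 0, "rz": 0, "claw": 1}
    - {"dx": 0, "dy": 0, "dz": -0.3, "rx": 0, "ry": 0, "rz": 0, "claw": 1}
    - {"dx": 0, "dy": 0, "dz": -0.3, "rx": 0, "ry": 0, "rz": 0, "claw": 1}
    - {"dx": 0, "dy": 0, "dz": -0.2, "rx": 0, "ry": 0, "rz": 0, "claw": 1}
    - {"dx": 0, "dy": 0, "dz": 0, "rx": 0, "ry": 0, "rz": 0, "claw": 1}

```text
time_s: 9.65
ee_pos: [0.4453, 0.2227, 0.1579]
eef_rot: [3.139, 0.003, 2.855]
force: [0.4, 0.1, -0.7]
grip_width: 0.0125
grip_force: 45.0
```

```bash
python3 go.py .564 -.1165 .15 180.75; python3 - <<'E'
from h import *
p=cam("side");save(p,"pics/s2.png")
c=p["img"][150:330,180:420];cv2.imwrite("pics/s2c.png",cv2.resize(cv2.cvtColor(c,cv2.COLOR_RGB2BGR),None,fx=3,fy=3,interpolation=cv2.INTER_CUBIC))
E
```

```text
t 9.7 pos [0.4453 0.2227 0.1579] rpy [179.8   0.2 163.6] F [ 0.4  0.1 -0.7] w 0.0125 gf 45.0 q6 -0.89
shift now-axes [-2.097 -2.918  0.078] shift goal-axes [-1.142 -3.407  0.079] turn [ 0.0014  0.0024 -0.1908]
```

View pics/s2c.png

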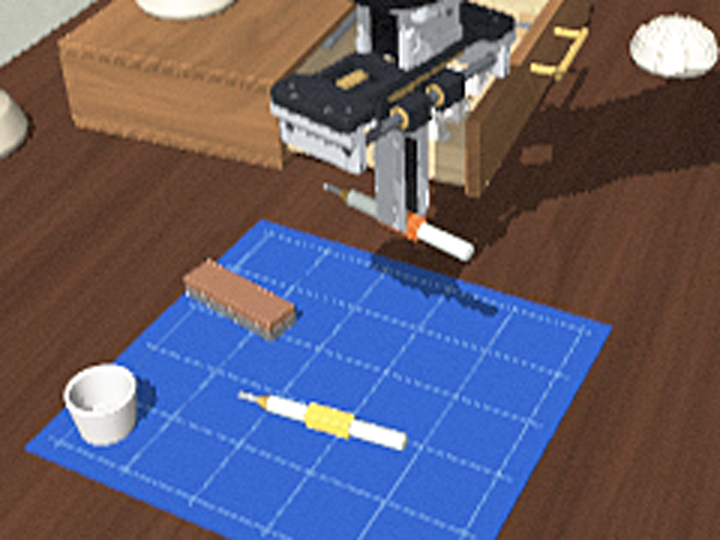

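The pen is held at the fingertips, blade end to the left (+x). The yellow pen and the stone haven't moved.

```bash
cat > held.py <<'E'
from h import *
from scipy.spatial.transform import Rotation as Ro
o=telemetry.get_obs();T=Ro.from_euler("xyz",o["eef_rot"])
for n in ("side","top"):
    p=cam(n);W=world(p);hsv=cv2.cvtColor(p["img"],cv2.COLOR_RGB2HSV).astype(int);H,S,V=hsv[...,0],hsv[...,1],hsv[...,2]
    L=(W-o["ee_pos"])@T.as_matrix()   # tool-frame coords
    box=(abs(L[...,0])<.09)&(abs(L[...,1])<.012)&(L[...,2]>0.000)&(L[...,2]<.035)&(p["z_map"]>0)
    for nm,m in {"or":box&(H>3)&(H<=17)&(S>150)&(V>90),"ye":box&(H>20)&(H<34)&(S>110)&(V>90),"wh":box&(S<45)&(V>120)&(abs(L[...,0])>.02)}.items():
        if m.sum()>3:
            Q=L[m]; print(n,nm,m.sum(),"min",np.percentile(Q,2,axis=0).round(4),"max",np.percentile(Q,98,axis=0).round(4))
            if nm=="wh":
                for s in (1,-1):
                    q=Q[Q[:,0]*s>0]
                    if len(q)>3: print("  side",s,q.mean(0).round(4),len(q),"xext",q[:,0].min().round(4),q[:,0].max().round(4))
E
python3 held.py
```

```text
side or 37 min [ 0.0039 -0.0063  0.0081] max [0.0181 0.0062 0.0211]
side wh 158 min [-0.0654 -0.0035  0.009 ] max [0.0605 0.0062 0.0192]
  side 1 [0.0426 0.0021 0.0133] 101 xext 0.02 0.0613
  side -1 [-0.0376  0.0024  0.013 ] 57 xext -0.0751 -0.0206
top wh 46 min [-0.0586 -0.0071  0.0099] max [-0.0324  0.0012  0.0183]
  side -1 [-0.0439 -0.0034  0.0137] 46 xext -0.0604 -0.0318
```

Call:
step_arm:
  plan:
    - {"dx": 0, "dy": 0, "dz": 0, "rx": 0, "ry": 0, "rz": -0.0636, "claw": 1}
    - {"dx": 0, "dy": 0, "dz": 0, "rx": 0, "ry": 0, "rz": -0.0636, "claw": 1}
    - {"dx": 0, "dy": 0, "dz": 0, "rx": 0, "ry": 0, "rz": -0.0636, "claw": 1}
    - {"dx": -0.19, "dy": -0.4, "dz": 0, "rx": 0, "ry": 0, "rz": 0, "claw": 1}
    - {"dx": -0.19, "dy": -0.48, "dz": 0, "rx": 0, "ry": 0, "rz": 0, "claw": 1}
    - {"dx": -0.19, "dy": -0.48, "dz": 0, "rx": 0, "ry": 0, "rz": 0, "claw": 1}
    - {"dx": -0.19, "dy": -0.48, "dz": 0, "rx": 0, "ry": 0, "rz": 0, "claw": 1}
    - {"dx": -0.19, "dy": -0.48, "dz": 0, "rx": 0, "ry": 0, "rz": 0, "claw": 1}
    - {"dx": -0.19, "dy": -0.48, "dz": 0, "rx": 0, "ry": 0, "rz": 0, "claw": 1}

```text
time_s: 10.7
ee_pos: [0.5589, -0.0507, 0.1539]
eef_rot: [3.141, -0.002, -3.129]
force: [1.3, -0.1, -0.5]
grip_width: 0.0128
grip_force: 45.0
```

Call:
step_arm:
  plan:
    - {"dx": 0, "dy": -0.4, "dz": 0, "rx": 0, "ry": 0, "rz": 0, "claw": 1}
    - {"dx": 0, "dy": -0.2, "dz": 0, "rx": 0, "ry": 0, "rz": 0, "claw": 1}
    - {"dx": 0, "dy": 0, "dz": 0.2, "rx": 0, "ry": 0, "rz": 0, "claw": 1}
    - {"dx": 0, "dy": 0, "dz": 0.2, "rx": 0, "ry": 0, "rz": 0, "claw": 1}
    - {"dx": 0, "dy": 0, "dz": 0, "rx": 0, "ry": 0, "rz": 0, "claw": 1}
    - {"dx": 0, "dy": 0, "dz": 0, "rx": 0, "ry": 0, "rz": 0, "claw": 1}

```text
time_s: 11.3
ee_pos: [0.5594, -0.1085, 0.1149]
eef_rot: [3.141, -0.002, -3.129]
force: [-0.4, -0.4, -0.3]
grip_width: 0.0122
grip_force: 45.0
```

```bash
python3 go.py .564 -.1165 .10 180.75; python3 held.py;python3 - <<'E'
from h import *
p=cam("top");save(p,"pics/t2.png")
u0,v0=map(int,pix(p,[.68,.0,.05]));u1,v1=map(int,pix(p,[.45,-.27,.05]))
cv2.imwrite("pics/t2c.png",cv2.resize(cv2.cvtColor(p["img"],cv2.COLOR_RGB2BGR)[v0:v1,u0:u1],None,fx=6,fy=6,interpolation=cv2.INTER_CUBIC))
E
```

```text
t 11.3 pos [ 0.5594 -0.1085  0.1149] rpy [ 1.800e+02 -1.000e-01 -1.793e+02] F [-0.4 -0.4 -0.3] w 0.0122 gf 45.0 q6 -1.84
shift now-axes [-0.045 -0.08   0.149] shift goal-axes [-0.045 -0.08   0.149] turn [ 0.0003 -0.0011 -0.    ]
side or 21 min [-0.0153 -0.0032  0.0083] max [0.0185 0.008  0.022 ]
side wh 93 min [-0.0689 -0.0042  0.0085] max [0.0602 0.0077 0.0199]
  side 1 [0.0425 0.0026 0.0132] 56 xext 0.0228 0.0622
  side -1 [-0.0389  0.0031  0.014 ] 37 xext -0.0746 -0.0204
```

View pics/t2c.png

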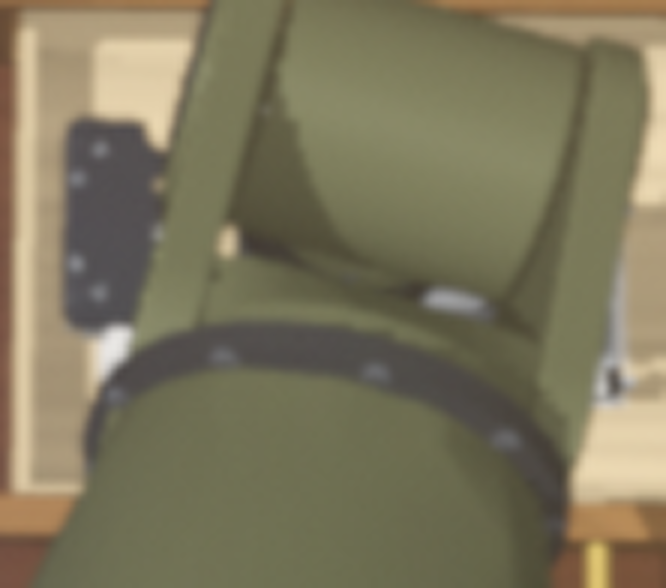

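Call:
step_arm:
  plan:
    - {"dx": -0.045, "dy": -0.072, "dz": 0, "rx": 0, "ry": 0, "rz": 0, "claw": 1}
    - {"dx": 0, "dy": 0, "dz": 0.1, "rx": 0, "ry": 0, "rz": 0, "claw": 1}
    - {"dx": 0, "dy": 0, "dz": 0.1, "rx": 0, "ry": 0, "rz": 0, "claw": 1}
    - {"dx": 0, "dy": 0, "dz": 0.07, "rx": 0, "ry": 0, "rz": 0, "claw": 1}
    - {"dx": 0, "dy": 0, "dz": 0, "rx": 0, "ry": 0, "rz": 0, "claw": 1}
    - {"dx": 0, "dy": 0, "dz": 0, "rx": 0, "ry": 0, "rz": 0, "claw": 1}

```text
time_s: 12.05
ee_pos: [0.5643, -0.1158, 0.0883]
eef_rot: [3.141, -0.0, -3.129]
force: [0.1, 0.4, -0.1]
grip_width: 0.0125
grip_force: 45.0
```

```bash
python3 go.py .564 -.1158 .0665 180.75;python3 - <<'E'
from h import *
p=cam("side");save(p,"pics/s3.png")
u,v=map(int,pix(p,[.564,-.1165,.06]));print(u,v)
cv2.imwrite("pics/s3c.png",cv2.resize(cv2.cvtColor(p["img"],cv2.COLOR_RGB2BGR)[v-45:v+45,u-60:u+60],None,fx=6,fy=6,interpolation=cv2.INTER_CUBIC))
E
```

```text
t 12.1 pos [ 0.5643 -0.1158  0.0883] rpy [ 180.    -0.  -179.3] F [ 0.1  0.4 -0.1] w 0.0125 gf 45.0 q6 -1.85
shift now-axes [ 0.003 -0.     0.218] shift goal-axes [ 0.003 -0.     0.218] turn [ 0.0001 -0.0002 -0.    ]
322 174
```

View pics/s3c.png

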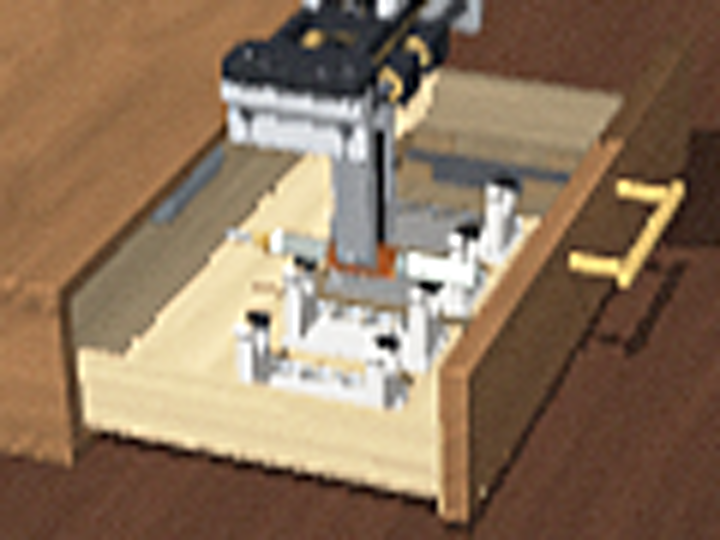

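The orange pen is lined up over clip1's forks (crop ~(300,290) and (425,290)), blade towards the back.

Call:
step_arm:
  plan:
    - {"dx": 0, "dy": 0, "dz": 0.05, "rx": 0, "ry": 0, "rz": 0, "claw": 1}
    - {"dx": 0, "dy": 0, "dz": 0.05, "rx": 0, "ry": 0, "rz": 0, "claw": 1}
    - {"dx": 0, "dy": 0, "dz": 0, "rx": 0, "ry": 0, "rz": 0, "claw": 1}

```text
time_s: 12.4
ee_pos: [0.5643, -0.1149, 0.078]
eef_rot: [3.14, -0.0, -3.129]
force: [0.9, 6.7, 0.7]
grip_width: 0.0121
grip_force: 45.0
```

Call:
step_arm:
  plan:
    - {"dx": 0, "dy": 0, "dz": 0.04, "rx": 0, "ry": 0, "rz": 0, "claw": 1}
    - {"dx": 0, "dy": 0, "dz": 0.04, "rx": 0, "ry": 0, "rz": 0, "claw": 1}
    - {"dx": 0, "dy": 0, "dz": 0, "rx": 0, "ry": 0, "rz": 0, "claw": 1}

```text
time_s: 12.7
ee_pos: [0.5639, -0.1152, 0.0695]
eef_rot: [3.141, -0.001, -3.128]
force: [1.5, 2.9, -6.5]
grip_width: 0.0122
grip_force: 45.0
```

Call:
step_arm:
  plan:
    - {"dx": 0, "dy": 0, "dz": 0.03, "rx": 0, "ry": 0, "rz": 0, "claw": 1}
    - {"dx": 0, "dy": 0, "dz": 0.02, "rx": 0, "ry": 0, "rz": 0, "claw": 1}
    - {"dx": 0, "dy": 0, "dz": 0, "rx": 0, "ry": 0, "rz": 0, "claw": 1}

```text
time_s: 13.0
ee_pos: [0.5648, -0.116, 0.0661]
eef_rot: [-3.141, 0.001, -3.129]
force: [0.8, 3.4, 1.6]
grip_width: 0.0122
grip_force: 45.0
```

Call:
step_arm:
  plan:
    - {"dx": 0, "dy": 0, "dz": 0.02, "rx": 0, "ry": 0, "rz": 0, "claw": 1}
    - {"dx": 0, "dy": 0, "dz": 0.01, "rx": 0, "ry": 0, "rz": 0, "claw": 1}
    - {"dx": 0, "dy": 0, "dz": 0, "rx": 0, "ry": 0, "rz": 0, "claw": 1}

```text
time_s: 13.3
ee_pos: [0.5665, -0.116, 0.0657]
eef_rot: [-3.141, 0.006, -3.129]
force: [-0.6, 6.4, 23.0]
grip_width: 0.012
grip_force: 45.0
```

Call:
step_arm:
  plan:
    - {"dx": 0, "dy": 0, "dz": -0.025, "rx": 0, "ry": 0, "rz": 0, "claw": 1}
    - {"dx": 0, "dy": 0, "dz": 0, "rx": 0, "ry": 0, "rz": 0, "claw": 0.68}
    - {"dx": 0, "dy": 0, "dz": 0, "rx": 0, "ry": 0, "rz": 0, "claw": 0.68}
    - {"dx": 0, "dy": 0, "dz": 0, "rx": 0, "ry": 0, "rz": 0, "claw": 0.68}
    - {"dx": 0, "dy": 0, "dz": -0.2, "rx": 0, "ry": 0, "rz": 0, "claw": 0.68}
    - {"dx": 0, "dy": 0, "dz": -0.4, "rx": 0, "ry": 0, "rz": 0, "claw": 0.68}
    - {"dx": 0, "dy": 0, "dz": -0.4, "rx": 0, "ry": 0, "rz": 0, "claw": 0.68}

```text
time_s: 14.0
ee_pos: [0.5638, -0.1159, 0.1656]
eef_rot: [3.141, -0.002, -3.129]
force: [0.7, -0.1, 0.5]
grip_width: 0.0301
grip_force: 0.0
```

Call:
step_arm:
  plan:
    - {"dx": 0.2, "dy": 0.5, "dz": 0, "rx": 0, "ry": 0, "rz": 0, "claw": 0.6}
    - {"dx": 0.2, "dy": 0.5, "dz": 0, "rx": 0, "ry": 0, "rz": 0, "claw": 0.6}
    - {"dx": 0.2, "dy": 0.5, "dz": 0, "rx": 0, "ry": 0, "rz": 0, "claw": 0.6}
    - {"dx": 0.2, "dy": 0.5, "dz": 0, "rx": 0, "ry": 0, "rz": 0, "claw": 0.6}
    - {"dx": 0, "dy": 0, "dz": 0, "rx": 0, "ry": 0, "rz": 0, "claw": 0.6}

```text
time_s: 14.5
ee_pos: [0.4858, 0.0727, 0.1651]
eef_rot: [3.141, -0.0, -3.124]
force: [0.4, 0.0, -0.6]
grip_width: 0.0378
grip_force: 0.0
```

```bash
cat > look.py <<'E'
from h import *
p=cam("top");W=world(p)
for k,v in things(p).items(): print(k,None if v is None else (v[1].round(4),round(v[2],1),round(v[3],3),round(v[4],3),v[5]))
# pen heights in clips
hsv=cv2.cvtColor(p["img"],cv2.COLOR_RGB2HSV).astype(int);H,S,V=hsv[...,0],hsv[...,1],hsv[...,2]
X,Y,Z=W[...,0],W[...,1],W[...,2]
for k in range(4):
    b=(abs(Y+.0565+.06*k)<.006)&(X>.5)&(X<.625)&(Z>.04)&(Z<.11)
    e=b&(abs(X-.564)<.016);f=b&(((X>.5)&(X<.522)))
    if b.sum(): print("clip",k,e.sum(),"mid z",np.median(Z[e]).round(4) if e.sum() else None,"y",Y[e].mean().round(4) if e.sum() else None,"tail z",np.median(Z[f]).round(4) if f.sum() else None,"x",X[b].min().round(3),X[b].max().round(3))
f=(Z>.088)&(Z<.1)&(Y<-.03)&(Y>-.39)&(X<.66)&(X>.44);print("front x mid",X[f].mean().round(4))
E
python3 look.py; python3 go.py .473 .3006 .0225 180.4
```

```text
pen1 (array([0.473 , 0.3004, 0.0154]), np.float64(-0.2), np.float64(0.03), np.float64(0.011), 57)
pen3 None
blob1 (array([0.6288, 0.3624, 0.0247]), np.float64(59.3), np.float64(0.052), np.float64(0.05), 325)
blob2 (array([0.4154, 0.1064, 0.4697]), np.float64(12.6), np.float64(0.37), np.float64(0.181), 5490)
blob3 (array([0.4735, 0.3005, 0.0133]), np.float64(0.3), np.float64(0.132), np.float64(0.016), 261)
clip 0 0 mid z None y None tail z None x 0.525 0.604
clip 1 68 mid z 0.0577 y -0.116 tail z 0.0563 x 0.503 0.624
clip 2 0 mid z None y None tail z None x 0.525 0.605
clip 3 0 mid z None y None tail z None x 0.528 0.605
front x mid 0.4745
t 14.6 pos [0.4869 0.0707 0.1651] rpy [-180.    0. -179.] F [-0.2 -0.7 -0.5] w 0.0374 gf 0.0 q6 -1.52
shift now-axes [0.101 2.301 1.426] shift goal-axes [0.123 2.3   1.426] turn [-0.0001  0.0001  0.0061]
```

Call:
step_arm:
  plan:
    - {"dx": 0.025, "dy": 0.46, "dz": 0.0, "rx": 0, "ry": 0, "rz": 0.006, "claw": 0.6}
    - {"dx": 0.025, "dy": 0.46, "dz": 0.1, "rx": 0, "ry": 0, "rz": 0, "claw": 0.6}
    - {"dx": 0.025, "dy": 0.46, "dz": 0.2, "rx": 0, "ry": 0, "rz": 0, "claw": 0.6}
    - {"dx": 0.025, "dy": 0.46, "dz": 0.3, "rx": 0, "ry": 0, "rz": 0, "claw": 0.6}
    - {"dx": 0.025, "dy": 0.46, "dz": 0.3, "rx": 0, "ry": 0, "rz": 0, "claw": 0.6}
    - {"dx": 0, "dy": 0, "dz": 0.1, "rx": 0, "ry": 0, "rz": 0, "claw": 0.6}
    - {"dx": 0, "dy": 0, "dz": 0, "rx": 0, "ry": 0, "rz": 0, "claw": 0.6}
    - {"dx": 0, "dy": 0, "dz": 0, "rx": 0, "ry": 0, "rz": 0, "claw": 0.6}

```text
time_s: 15.35
ee_pos: [0.4753, 0.289, 0.071]
eef_rot: [-3.141, 0.0, -3.14]
force: [0.3, 0.5, 0.5]
grip_width: 0.0378
grip_force: 0.0
```

```bash
python3 go.py .473 .301 .0225 180.3
```

```text
t 15.3 pos [0.4753 0.289  0.071 ] rpy [-180.     0.  -179.9] F [0.3 0.5 0.5] w 0.0378 gf 0.0 q6 -1.09
shift now-axes [0.023 0.12  0.485] shift goal-axes [0.022 0.12  0.485] turn [-0.0001  0.0002 -0.002 ]
```

Call:
step_arm:
  plan:
    - {"dx": 0.022, "dy": 0.12, "dz": 0.1, "rx": 0, "ry": 0, "rz": 0, "claw": 0.6}
    - {"dx": 0, "dy": 0, "dz": 0.15, "rx": 0, "ry": 0, "rz": 0, "claw": 0.6}
    - {"dx": 0, "dy": 0, "dz": 0.15, "rx": 0, "ry": 0, "rz": 0, "claw": 0.6}
    - {"dx": 0, "dy": 0, "dz": 0.085, "rx": 0, "ry": 0, "rz": 0, "claw": 0.6}
    - {"dx": 0, "dy": 0, "dz": 0, "rx": 0, "ry": 0, "rz": 0, "claw": 0.6}
    - {"dx": 0, "dy": 0, "dz": 0, "rx": 0, "ry": 0, "rz": 0, "claw": 1}
    - {"dx": 0, "dy": 0, "dz": 0, "rx": 0, "ry": 0, "rz": 0, "claw": 1}
    - {"dx": 0, "dy": 0, "dz": 0, "rx": 0, "ry": 0, "rz": 0, "claw": 1}
    - {"dx": 0, "dy": 0, "dz": 0, "rx": 0, "ry": 0, "rz": 0, "claw": 1}
    - {"dx": 0, "dy": 0, "dz": 0, "rx": 0, "ry": 0, "rz": 0, "claw": 1}
  grip_force: 45

```text
time_s: 16.35
ee_pos: [0.4722, 0.3023, 0.022]
eef_rot: [3.142, 0.0, -3.138]
force: [-0.8, -0.3, -0.6]
grip_width: 0.0127
grip_force: 45.0
```

Call:
step_arm:
  plan:
    - {"dx": 0, "dy": 0, "dz": -0.2, "rx": 0, "ry": 0, "rz": 0, "claw": 1}
    - {"dx": 0, "dy": 0, "dz": -0.3, "rx": 0, "ry": 0, "rz": 0, "claw": 1}
    - {"dx": 0, "dy": 0, "dz": -0.3, "rx": 0, "ry": 0, "rz": 0, "claw": 1}
    - {"dx": 0, "dy": 0, "dz": -0.3, "rx": 0, "ry": 0, "rz": 0, "claw": 1}
    - {"dx": 0, "dy": 0, "dz": -0.2, "rx": 0, "ry": 0, "rz": 0, "claw": 1}
    - {"dx": 0, "dy": 0, "dz": 0, "rx": 0, "ry": 0, "rz": 0, "claw": 1}

```text
time_s: 16.95
ee_pos: [0.4731, 0.3028, 0.1547]
eef_rot: [3.139, 0.004, -3.138]
force: [0.3, 0.8, -0.2]
grip_width: 0.0128
grip_force: 45.0
```

```bash
python3 held.py; python3 go.py .5648 -.1758 .11 180.75
```

```text
side ye 49 min [-0.0565 -0.0048  0.0037] max [0.0185 0.0068 0.0168]
side wh 184 min [-0.0696 -0.0022  0.0053] max [0.0596 0.0063 0.0156]
  side 1 [0.0418 0.0027 0.0094] 110 xext 0.0212 0.0606
  side -1 [-0.04    0.0028  0.0093] 74 xext -0.0752 -0.0204
top wh 109 min [-0.0609 -0.0077  0.0074] max [0.0579 0.0018 0.0149]
  side 1 [ 0.0407 -0.0037  0.0102] 70 xext 0.0261 0.0583
  side -1 [-0.0477 -0.0032  0.0113] 39 xext -0.0721 -0.0382
t 17.1 pos [0.472  0.3022 0.1514] rpy [-180.    -0.  -179.8] F [-0.7  0.3 -0.7] w 0.0126 gf 45.0 q6 -1.07
shift now-axes [-0.912 -4.783  0.414] shift goal-axes [-0.866 -4.792  0.414] turn [-0.     -0.0001 -0.0061]
```

Call:
step_arm:
  plan:
    - {"dx": -0.09, "dy": -0.44, "dz": 0, "rx": 0, "ry": 0, "rz": -0.0061, "claw": 1}
    - {"dx": -0.09, "dy": -0.48, "dz": 0, "rx": 0, "ry": 0, "rz": 0, "claw": 1}
    - {"dx": -0.09, "dy": -0.48, "dz": 0, "rx": 0, "ry": 0, "rz": 0, "claw": 1}
    - {"dx": -0.09, "dy": -0.48, "dz": 0, "rx": 0, "ry": 0, "rz": 0, "claw": 1}
    - {"dx": -0.09, "dy": -0.48, "dz": 0, "rx": 0, "ry": 0, "rz": 0, "claw": 1}
    - {"dx": -0.09, "dy": -0.48, "dz": 0, "rx": 0, "ry": 0, "rz": 0, "claw": 1}
    - {"dx": -0.09, "dy": -0.48, "dz": 0, "rx": 0, "ry": 0, "rz": 0, "claw": 1}
    - {"dx": -0.09, "dy": -0.48, "dz": 0, "rx": 0, "ry": 0, "rz": 0, "claw": 1}
    - {"dx": -0.09, "dy": -0.48, "dz": 0, "rx": 0, "ry": 0, "rz": 0, "claw": 1}
    - {"dx": -0.09, "dy": -0.48, "dz": 0, "rx": 0, "ry": 0, "rz": 0, "claw": 1}

```text
time_s: 18.05
ee_pos: [0.5674, -0.1745, 0.1502]
eef_rot: [3.141, -0.002, -3.129]
force: [0.7, 1.0, 0.1]
grip_width: 0.0129
grip_force: 45.0
```

Call:
step_arm:
  plan:
    - {"dx": 0, "dy": 0, "dz": 0.2, "rx": 0, "ry": 0, "rz": 0, "claw": 1}
    - {"dx": 0, "dy": 0, "dz": 0.2, "rx": 0, "ry": 0, "rz": 0, "claw": 1}
    - {"dx": 0, "dy": 0, "dz": 0, "rx": 0, "ry": 0, "rz": 0, "claw": 1}
    - {"dx": 0, "dy": 0, "dz": 0, "rx": 0, "ry": 0, "rz": 0, "claw": 1}

```text
time_s: 18.45
ee_pos: [0.5676, -0.1723, 0.1113]
eef_rot: [3.141, -0.002, -3.128]
force: [0.5, -0.8, -0.2]
grip_width: 0.0123
grip_force: 45.0
```

```bash
python3 go.py .5648 -.1758 .085 180.75; python3 held.py
```

```text
t 18.4 pos [ 0.5676 -0.1723  0.1113] rpy [ 1.800e+02 -1.000e-01 -1.792e+02] F [ 0.5 -0.8 -0.2] w 0.0123 gf 45.0 q6 -1.94
shift now-axes [ 0.028 -0.035  0.263] shift goal-axes [ 0.029 -0.034  0.263] turn [ 0.0004 -0.0011  0.0001]
side ye 22 min [-0.0504 -0.0063  0.0034] max [0.0176 0.0098 0.0187]
side wh 87 min [-0.0696 -0.0033  0.0043] max [0.0599 0.0071 0.0159]
  side 1 [0.042  0.0025 0.0096] 51 xext 0.0221 0.0607
  side -1 [-0.0402  0.0025  0.0101] 36 xext -0.0735 -0.0209
```

Still firmly held and centred. Next I lower it, then press.

Call:
step_arm:
  plan:
    - {"dx": 0.028, "dy": -0.035, "dz": 0, "rx": 0, "ry": 0, "rz": 0, "claw": 1}
    - {"dx": 0, "dy": 0, "dz": 0.13, "rx": 0, "ry": 0, "rz": 0, "claw": 1}
    - {"dx": 0, "dy": 0, "dz": 0.13, "rx": 0, "ry": 0, "rz": 0, "claw": 1}
    - {"dx": 0, "dy": 0, "dz": 0, "rx": 0, "ry": 0, "rz": 0, "claw": 1}
    - {"dx": 0, "dy": 0, "dz": 0, "rx": 0, "ry": 0, "rz": 0, "claw": 1}

```text
time_s: 19.05
ee_pos: [0.565, -0.176, 0.0855]
eef_rot: [3.141, -0.001, -3.128]
force: [-0.2, 0.3, 0.6]
grip_width: 0.0125
grip_force: 45.0
```

Call:
step_arm:
  plan:
    - {"dx": 0, "dy": 0, "dz": 0.05, "rx": 0, "ry": 0, "rz": 0, "claw": 1}
    - {"dx": 0, "dy": 0, "dz": 0.05, "rx": 0, "ry": 0, "rz": 0, "claw": 1}
    - {"dx": 0, "dy": 0, "dz": 0, "rx": 0, "ry": 0, "rz": 0, "claw": 1}

```text
time_s: 19.35
ee_pos: [0.5654, -0.1752, 0.0757]
eef_rot: [3.14, 0.0, -3.128]
force: [1.2, 6.5, 1.4]
grip_width: 0.0127
grip_force: 45.0
```

Call:
step_arm:
  plan:
    - {"dx": 0, "dy": 0, "dz": 0.04, "rx": 0, "ry": 0, "rz": 0, "claw": 1}
    - {"dx": 0, "dy": 0, "dz": 0.04, "rx": 0, "ry": 0, "rz": 0, "claw": 1}
    - {"dx": 0, "dy": 0, "dz": 0.04, "rx": 0, "ry": 0, "rz": 0, "claw": 1}
    - {"dx": 0, "dy": 0, "dz": 0, "rx": 0, "ry": 0, "rz": 0, "claw": 1}

```text
time_s: 19.75
ee_pos: [0.5657, -0.1758, 0.0644]
eef_rot: [3.142, 0.001, -3.128]
force: [0.2, 1.8, 2.0]
grip_width: 0.0126
grip_force: 45.0
```

Call:
step_arm:
  plan:
    - {"dx": 0, "dy": 0, "dz": 0.02, "rx": 0, "ry": 0, "rz": 0, "claw": 1}
    - {"dx": 0, "dy": 0, "dz": 0.02, "rx": 0, "ry": 0, "rz": 0, "claw": 1}
    - {"dx": 0, "dy": 0, "dz": 0, "rx": 0, "ry": 0, "rz": 0, "claw": 1}

```text
time_s: 20.05
ee_pos: [0.5679, -0.176, 0.0639]
eef_rot: [-3.14, 0.008, -3.128]
force: [0.4, 8.9, 30.2]
grip_width: 0.0124
grip_force: 45.0
```

Call:
step_arm:
  plan:
    - {"dx": 0, "dy": 0, "dz": -0.03, "rx": 0, "ry": 0, "rz": 0, "claw": 1}
    - {"dx": 0, "dy": 0, "dz": 0, "rx": 0, "ry": 0, "rz": 0, "claw": 0.68}
    - {"dx": 0, "dy": 0, "dz": 0, "rx": 0, "ry": 0, "rz": 0, "claw": 0.68}
    - {"dx": 0, "dy": 0, "dz": 0, "rx": 0, "ry": 0, "rz": 0, "claw": 0.68}
    - {"dx": 0, "dy": 0, "dz": -0.2, "rx": 0, "ry": 0, "rz": 0, "claw": 0.68}
    - {"dx": 0, "dy": 0, "dz": -0.4, "rx": 0, "ry": 0, "rz": 0, "claw": 0.68}
    - {"dx": 0, "dy": 0, "dz": -0.4, "rx": 0, "ry": 0, "rz": 0, "claw": 0.6}

```text
time_s: 20.75
ee_pos: [0.5647, -0.1761, 0.1635]
eef_rot: [3.141, -0.002, -3.129]
force: [0.4, -0.4, -0.4]
grip_width: 0.0352
grip_force: 0.0
```

Call:
step_arm:
  plan:
    - {"dx": 0.24, "dy": 0.48, "dz": 0, "rx": 0, "ry": 0, "rz": 0, "claw": 0.4}
    - {"dx": 0.24, "dy": 0.48, "dz": 0, "rx": 0, "ry": 0, "rz": 0, "claw": 0.4}
    - {"dx": 0.24, "dy": 0.48, "dz": 0, "rx": 0, "ry": 0, "rz": 0, "claw": 0.4}
    - {"dx": 0.24, "dy": 0.48, "dz": 0, "rx": 0, "ry": 0, "rz": 0, "claw": 0.4}
    - {"dx": 0.1, "dy": 0.48, "dz": 0, "rx": 0, "ry": 0, "rz": 0, "claw": 0.4}
    - {"dx": 0, "dy": 0, "dz": 0, "rx": 0, "ry": 0, "rz": 0, "claw": 0.4}

```text
time_s: 21.35
ee_pos: [0.4614, 0.0534, 0.1631]
eef_rot: [3.141, -0.0, -3.124]
force: [0.7, 0.4, -0.3]
grip_width: 0.0563
grip_force: 0.0
```

```bash
python3 look.py; python3 go.py .5993 .2080 .0225 164.6; python3 - <<'E'
from h import *
p=cam("side");W=world(p);save(p,"pics/s4.png");print([(d["score"],np.round(d["rect"])) for d in viewer.recognise("stone",p)][:2])
m=(W[...,0]>.5)&(W[...,0]<.7)&(W[...,1]>.13)&(W[...,1]<.28)&(W[...,2]>.016)&(W[...,2]<.03)
P=W[m];print(len(P),P.mean(0),cv2.minAreaRect(P[:,:2].astype(np.float32)))
E
```

```text
pen1 None
pen3 None
blob1 (array([0.6286, 0.3624, 0.0248]), np.float64(60.1), np.float64(0.052), np.float64(0.05), 319)
blob2 (array([0.5996, 0.2077, 0.0212]), np.float64(-15.8), np.float64(0.1), np.float64(0.032), 537)
blob4 (array([0.3948, 0.0926, 0.4856]), np.float64(1.3), np.float64(0.254), np.float64(0.113), 2851)
clip 0 0 mid z None y None tail z None x 0.527 0.604
clip 1 69 mid z 0.0582 y -0.1162 tail z 0.0575 x 0.505 0.625
clip 2 74 mid z 0.0578 y -0.1762 tail z 0.056 x 0.507 0.623
clip 3 0 mid z None y None tail z None x 0.53 0.606
front x mid 0.4759
t 21.4 pos [0.4623 0.0513 0.1631] rpy [-180.    0. -179.] F [0.1 0.3 0.3] w 0.0564 gf 0.0 q6 -1.56
shift now-axes [-1.396  1.543  1.406] shift goal-axes [-0.905  1.874  1.406] turn [-0.000e+00  1.000e-04  1.819e-01]
[(0.79, array([243., 237., 278., 260.])), (0.45, array([388., 155., 419., 177.]))]
388 [0.59696569 0.21431893 0.02299334] ((0.6000949740409851, 0.2113306075334549), (0.03405886888504028, 0.10240982472896576), 74.30081176757812)
```

Call:
step_arm:
  plan:
    - {"dx": 0, "dy": 0, "dz": 0, "rx": 0, "ry": 0, "rz": 0.092, "claw": 0.4}
    - {"dx": 0, "dy": 0, "dz": 0, "rx": 0, "ry": 0, "rz": 0.092, "claw": 0.4}
    - {"dx": -0.18, "dy": 0.38, "dz": 0.1, "rx": 0, "ry": 0, "rz": 0, "claw": 0.4}
    - {"dx": -0.18, "dy": 0.38, "dz": 0.2, "rx": 0, "ry": 0, "rz": 0, "claw": 0.4}
    - {"dx": -0.18, "dy": 0.38, "dz": 0.2, "rx": 0, "ry": 0, "rz": 0, "claw": 0.4}
    - {"dx": -0.18, "dy": 0.38, "dz": 0.2, "rx": 0, "ry": 0, "rz": 0, "claw": 0.4}
    - {"dx": -0.18, "dy": 0.38, "dz": 0.2, "rx": 0, "ry": 0, "rz": 0, "claw": 0.4}
    - {"dx": 0, "dy": 0, "dz": 0, "rx": 0, "ry": 0, "rz": 0, "claw": 0.4}
    - {"dx": 0, "dy": 0, "dz": 0, "rx": 0, "ry": 0, "rz": 0, "claw": 0.4}

```text
time_s: 22.4
ee_pos: [0.6013, 0.2064, 0.0715]
eef_rot: [-3.14, -0.002, 2.865]
force: [0.6, 0.4, 0.4]
grip_width: 0.0564
grip_force: 0.0
```

```bash
python3 go.py .5995 .2085 .0235 164.4
```

```text
t 22.4 pos [0.6013 0.2064 0.0715] rpy [-1.799e+02 -1.000e-01  1.641e+02] F [0.6 0.4 0.4] w 0.0564 gf 0.0 q6 -1.02
shift now-axes [0.022 0.016 0.48 ] shift goal-axes [0.023 0.016 0.48 ] turn [-0.0009 -0.0013 -0.003 ]
```

Call:
step_arm:
  plan:
    - {"dx": 0.022, "dy": 0.016, "dz": 0.1, "rx": 0, "ry": 0, "rz": -0.003, "claw": 0.4}
    - {"dx": 0, "dy": 0, "dz": 0.15, "rx": 0, "ry": 0, "rz": 0, "claw": 0.4}
    - {"dx": 0, "dy": 0, "dz": 0.15, "rx": 0, "ry": 0, "rz": 0, "claw": 0.4}
    - {"dx": 0, "dy": 0, "dz": 0.08, "rx": 0, "ry": 0, "rz": 0, "claw": 0.4}
    - {"dx": 0, "dy": 0, "dz": 0, "rx": 0, "ry": 0, "rz": 0, "claw": 0.4}
    - {"dx": 0, "dy": 0, "dz": 0, "rx": 0, "ry": 0, "rz": 0, "claw": 1}
    - {"dx": 0, "dy": 0, "dz": 0, "rx": 0, "ry": 0, "rz": 0, "claw": 1}
    - {"dx": 0, "dy": 0, "dz": 0, "rx": 0, "ry": 0, "rz": 0, "claw": 1}
    - {"dx": 0, "dy": 0, "dz": 0, "rx": 0, "ry": 0, "rz": 0, "claw": 1}
    - {"dx": 0, "dy": 0, "dz": 0, "rx": 0, "ry": 0, "rz": 0, "claw": 1}
  grip_force: 45

```text
time_s: 23.4
ee_pos: [0.5997, 0.2101, 0.0255]
eef_rot: [3.141, 0.001, 2.87]
force: [0.7, 1.1, 3.2]
grip_width: 0.0299
grip_force: 45.0
```

Call:
step_arm:
  plan:
    - {"dx": 0, "dy": 0, "dz": -0.2, "rx": 0, "ry": 0, "rz": 0, "claw": 1}
    - {"dx": 0, "dy": 0, "dz": -0.3, "rx": 0, "ry": 0, "rz": 0, "claw": 1}
    - {"dx": 0, "dy": 0, "dz": -0.3, "rx": 0, "ry": 0, "rz": 0, "claw": 1}
    - {"dx": 0, "dy": 0, "dz": -0.4, "rx": 0, "ry": 0, "rz": 0, "claw": 1}
    - {"dx": 0, "dy": 0, "dz": -0.3, "rx": 0, "ry": 0, "rz": 0, "claw": 1}
    - {"dx": 0, "dy": 0, "dz": 0, "rx": 0, "ry": 0, "rz": 0, "claw": 1}

```text
time_s: 24.0
ee_pos: [0.6008, 0.2102, 0.1796]
eef_rot: [3.138, 0.006, 2.87]
force: [1.4, 0.2, -1.5]
grip_width: 0.0296
grip_force: 45.0
```

```bash
python3 go.py .567 -.3162 .13 180.75;cat > helds.py <<'E'
from h import *
from scipy.spatial.transform import Rotation as Ro
for n in ("side","top"):
    p=cam(n);o=telemetry.get_obs();T=Ro.from_euler("xyz",o["eef_rot"]);W=world(p)
    L=(W-o["ee_pos"])@T.as_matrix()
    m=(abs(L[...,0])<.08)&(abs(L[...,1])<.022)&(L[...,2]>-0.006)&(L[...,2]<.03)&(abs(L[...,0])>.012)&(p["z_map"]>0)
    q=L[m]
    if len(q)>5: print(n,len(q),"min",np.percentile(q,1,axis=0).round(4),"max",np.percentile(q,99,axis=0).round(4))
E
python3 helds.py
```

```text
t 24.0 pos [0.6008 0.2102 0.1796] rpy [179.8   0.3 164.5] F [ 1.4  0.2 -1.5] w 0.0296 gf 45.0 q6 -1.02
shift now-axes [-1.081 -5.164  0.485] shift goal-axes [ 0.407 -5.259  0.496] turn [ 0.0017  0.004  -0.181 ]
side 359 min [-0.0504 -0.0152 -0.0028] max [0.0503 0.0156 0.0184]
top 6 min [-0.0515 -0.0171  0.0002] max [-0.0484 -0.0138  0.0178]
```

Call:
step_arm:
  plan:
    - {"dx": 0, "dy": 0, "dz": 0, "rx": 0, "ry": 0, "rz": -0.0905, "claw": 1}
    - {"dx": 0, "dy": 0, "dz": 0, "rx": 0, "ry": 0, "rz": -0.0905, "claw": 1}
    - {"dx": 0.05, "dy": -0.42, "dz": 0, "rx": 0, "ry": 0, "rz": 0, "claw": 1}
    - {"dx": 0.05, "dy": -0.48, "dz": 0, "rx": 0, "ry": 0, "rz": 0, "claw": 1}
    - {"dx": 0.05, "dy": -0.48, "dz": 0, "rx": 0, "ry": 0, "rz": 0, "claw": 1}
    - {"dx": 0.05, "dy": -0.48, "dz": 0, "rx": 0, "ry": 0, "rz": 0, "claw": 1}
    - {"dx": 0.05, "dy": -0.48, "dz": 0, "rx": 0, "ry": 0, "rz": 0, "claw": 1}
    - {"dx": 0.05, "dy": -0.48, "dz": 0, "rx": 0, "ry": 0, "rz": 0, "claw": 1}
    - {"dx": 0.05, "dy": -0.48, "dz": 0, "rx": 0, "ry": 0, "rz": 0, "claw": 1}
    - {"dx": 0.05, "dy": -0.48, "dz": 0, "rx": 0, "ry": 0, "rz": 0, "claw": 1}

```text
time_s: 25.1
ee_pos: [0.5632, -0.1703, 0.1731]
eef_rot: [3.141, -0.003, -3.128]
force: [1.5, 0.3, -1.5]
grip_width: 0.0297
grip_force: 45.0
```

Call:
step_arm:
  plan:
    - {"dx": 0, "dy": -0.48, "dz": 0, "rx": 0, "ry": 0, "rz": 0, "claw": 1}
    - {"dx": 0, "dy": -0.48, "dz": 0, "rx": 0, "ry": 0, "rz": 0, "claw": 1}
    - {"dx": 0, "dy": -0.48, "dz": 0, "rx": 0, "ry": 0, "rz": 0, "claw": 1}
    - {"dx": 0, "dy": 0, "dz": 0.25, "rx": 0, "ry": 0, "rz": 0, "claw": 1}
    - {"dx": 0, "dy": 0, "dz": 0.25, "rx": 0, "ry": 0, "rz": 0, "claw": 1}
    - {"dx": 0, "dy": 0, "dz": 0, "rx": 0, "ry": 0, "rz": 0, "claw": 1}
    - {"dx": 0, "dy": 0, "dz": 0, "rx": 0, "ry": 0, "rz": 0, "claw": 1}

```text
time_s: 25.8
ee_pos: [0.566, -0.3123, 0.1243]
eef_rot: [3.14, -0.002, -3.128]
force: [0.1, -0.8, -1.5]
grip_width: 0.0297
grip_force: 45.0
```

```bash
python3 go.py .567 -.3162 .07 180.75; python3 helds.py
```

```text
t 25.8 pos [ 0.566  -0.3123  0.1243] rpy [ 1.799e+02 -1.000e-01 -1.792e+02] F [ 0.1 -0.8 -1.5] w 0.0297 gf 45.0 q6 -2.14
shift now-axes [-0.01  -0.04   0.543] shift goal-axes [-0.009 -0.039  0.543] turn [ 0.0007 -0.0012  0.0001]
side 205 min [-0.0491 -0.0166 -0.0002] max [0.0511 0.0195 0.0232]
top 42 min [-0.0398  0.0079  0.0013] max [0.019  0.0134 0.0194]
```

Call:
step_arm:
  plan:
    - {"dx": -0.01, "dy": -0.04, "dz": 0.1, "rx": 0, "ry": 0, "rz": 0, "claw": 1}
    - {"dx": 0, "dy": 0, "dz": 0.2, "rx": 0, "ry": 0, "rz": 0, "claw": 1}
    - {"dx": 0, "dy": 0, "dz": 0.2, "rx": 0, "ry": 0, "rz": 0, "claw": 1}
    - {"dx": 0, "dy": 0, "dz": 0.1, "rx": 0, "ry": 0, "rz": 0, "claw": 1}
    - {"dx": 0, "dy": 0, "dz": 0, "rx": 0, "ry": 0, "rz": 0, "claw": 1}
    - {"dx": 0, "dy": 0, "dz": 0, "rx": 0, "ry": 0, "rz": 0, "claw": 1}

```text
time_s: 26.5
ee_pos: [0.5677, -0.3168, 0.0658]
eef_rot: [-3.141, 0.001, -3.128]
force: [-0.9, -0.0, -1.6]
grip_width: 0.0299
grip_force: 45.0
```

Call:
step_arm:
  plan:
    - {"dx": 0, "dy": 0, "dz": 0.05, "rx": 0, "ry": 0, "rz": 0, "claw": 1}
    - {"dx": 0, "dy": 0, "dz": 0.05, "rx": 0, "ry": 0, "rz": 0, "claw": 1}
    - {"dx": 0, "dy": 0, "dz": 0.03, "rx": 0, "ry": 0, "rz": 0, "claw": 1}
    - {"dx": 0, "dy": 0, "dz": 0, "rx": 0, "ry": 0, "rz": 0, "claw": 1}

```text
time_s: 26.9
ee_pos: [0.5672, -0.3165, 0.0515]
eef_rot: [3.141, -0.001, -3.128]
force: [0.1, -0.2, -1.2]
grip_width: 0.0295
grip_force: 45.0
```

Call:
step_arm:
  plan:
    - {"dx": 0, "dy": 0, "dz": 0.03, "rx": 0, "ry": 0, "rz": 0, "claw": 1}
    - {"dx": 0, "dy": 0, "dz": 0.03, "rx": 0, "ry": 0, "rz": 0, "claw": 1}
    - {"dx": 0, "dy": 0, "dz": 0.01, "rx": 0, "ry": 0, "rz": 0, "claw": 1}
    - {"dx": 0, "dy": 0, "dz": 0, "rx": 0, "ry": 0, "rz": 0, "claw": 1}

```text
time_s: 27.3
ee_pos: [0.5673, -0.3166, 0.0448]
eef_rot: [3.141, -0.0, -3.129]
force: [0.3, -0.3, -1.4]
grip_width: 0.0296
grip_force: 45.0
```

Call:
step_arm:
  plan:
    - {"dx": 0, "dy": 0, "dz": 0.02, "rx": 0, "ry": 0, "rz": 0, "claw": 1}
    - {"dx": 0, "dy": 0, "dz": 0, "rx": 0, "ry": 0, "rz": 0, "claw": 1}

```text
time_s: 27.5
ee_pos: [0.5682, -0.3167, 0.0445]
eef_rot: [-3.141, 0.002, -3.128]
force: [0.5, 1.9, 8.9]
grip_width: 0.0297
grip_force: 45.0
```

Touching down at the expected height. Release, lift and look.

Call:
step_arm:
  plan:
    - {"dx": 0, "dy": 0, "dz": -0.015, "rx": 0, "ry": 0, "rz": 0, "claw": 1}
    - {"dx": 0, "dy": 0, "dz": 0, "rx": 0, "ry": 0, "rz": 0, "claw": 0.52}
    - {"dx": 0, "dy": 0, "dz": 0, "rx": 0, "ry": 0, "rz": 0, "claw": 0.52}
    - {"dx": 0, "dy": 0, "dz": 0, "rx": 0, "ry": 0, "rz": 0, "claw": 0.52}
    - {"dx": 0, "dy": 0, "dz": -0.2, "rx": 0, "ry": 0, "rz": 0, "claw": 0.52}
    - {"dx": 0, "dy": 0, "dz": -0.4, "rx": 0, "ry": 0, "rz": 0, "claw": 0.52}
    - {"dx": 0, "dy": 0, "dz": -0.5, "rx": 0, "ry": 0, "rz": 0, "claw": 0.52}

```text
time_s: 28.2
ee_pos: [0.5665, -0.3161, 0.154]
eef_rot: [3.14, -0.003, -3.129]
force: [0.9, 0.0, 1.1]
grip_width: 0.045
grip_force: 0.0
```

Call:
step_arm:
  plan:
    - {"dx": 0.47, "dy": 0.2, "dz": 0, "rx": 0, "ry": 0, "rz": 0, "claw": 1}
    - {"dx": 0.47, "dy": 0.2, "dz": 0, "rx": 0, "ry": 0, "rz": 0, "claw": 1}
    - {"dx": 0.47, "dy": 0.2, "dz": 0, "rx": 0, "ry": 0, "rz": 0, "claw": 1}
    - {"dx": 0.47, "dy": 0.2, "dz": 0, "rx": 0, "ry": 0, "rz": 0, "claw": 1}
    - {"dx": 0, "dy": 0.25, "dz": 0, "rx": 0, "ry": 0, "rz": 0, "claw": 1}
    - {"dx": 0, "dy": 0.25, "dz": 0, "rx": 0, "ry": 0, "rz": 0, "claw": 1}
    - {"dx": 0, "dy": 0, "dz": 0, "rx": 0, "ry": 0, "rz": 0, "claw": 1}

```text
time_s: 28.9
ee_pos: [0.3814, -0.1891, 0.1548]
eef_rot: [-3.142, 0.001, -3.127]
force: [0.5, 0.1, 0.4]
grip_width: 0.0008
grip_force: 0.0
```

```bash
python3 look.py; python3 go.py .42 -.194 .06 180.75; python3 - <<'E'
from h import *
p=cam("top");save(p,"pics/t5.png");W=world(p);X,Y,Z=W[...,0],W[...,1],W[...,2]
m=(X>.5)&(X<.63)&(Y<-.29)&(Y>-.345)&(Z>.036)&(Z<.06);P=W[m];print("stone",len(P),np.median(P[:,2]),cv2.minAreaRect(P[:,:2].astype(np.float32)))
u0,v0=map(int,pix(p,[.70,.02,.05]));u1,v1=map(int,pix(p,[.40,-.41,.05]))
cv2.imwrite("pics/t5c.png",cv2.resize(cv2.cvtColor(p["img"],cv2.COLOR_RGB2BGR)[v0:v1,u0:u1],None,fx=4,fy=4,interpolation=cv2.INTER_CUBIC))
E
```

```text
pen1 None
pen3 None
blob1 (array([0.6287, 0.3625, 0.0248]), np.float64(58.2), np.float64(0.052), np.float64(0.05), 325)
clip 0 0 mid z None y None tail z None x 0.528 0.605
clip 1 70 mid z 0.0578 y -0.116 tail z 0.0566 x 0.506 0.624
clip 2 74 mid z 0.0577 y -0.1762 tail z 0.0572 x 0.507 0.624
clip 3 0 mid z None y None tail z None x 0.53 0.606
front x mid 0.4766
t 28.9 pos [ 0.3818 -0.1902  0.1549] rpy [-180.     0.  -179.2] F [-1.  -0.   0.1] w 0.0004 gf 0.0 q6 -2.13
shift now-axes [-0.381 -0.043  0.949] shift goal-axes [-0.382 -0.043  0.949] turn [-0.0003  0.0004  0.001 ]
stone 548 0.041735289701036335 ((0.5693732500076294, -0.3176230490207672), (0.11313700675964355, 0.04172971844673157), 1.4966614246368408)
```

View pics/t5c.png

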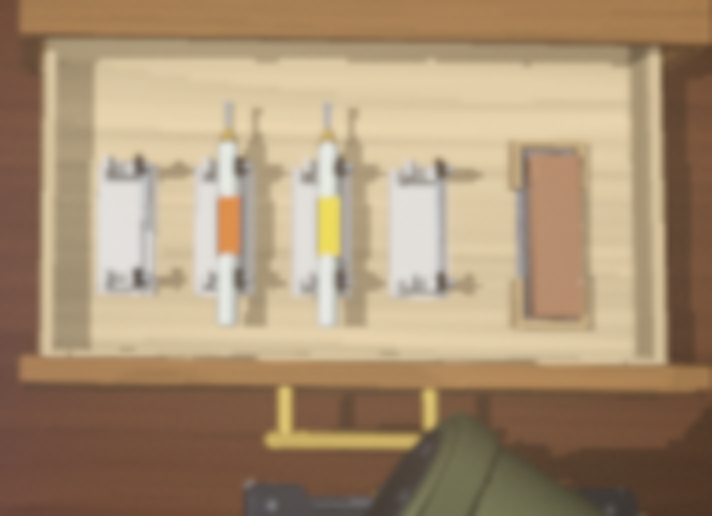

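Both pens lie seated (orange at crop (229,225), yellow at (329,225)), blades to the back, and the stone lies flat inside its rims at (553,233). Next I push the drawer home against the handle bar with closed fingers.

Call:
step_arm:
  plan:
    - {"dx": 0, "dy": -0.03, "dz": 0.3, "rx": 0, "ry": 0, "rz": 0, "claw": 1}
    - {"dx": 0, "dy": 0, "dz": 0.3, "rx": 0, "ry": 0, "rz": 0, "claw": 1}
    - {"dx": 0, "dy": 0, "dz": 0.3, "rx": 0, "ry": 0, "rz": 0, "claw": 1}
    - {"dx": -0.15, "dy": 0, "dz": 0, "rx": 0, "ry": 0, "rz": 0, "claw": 1}
    - {"dx": -0.15, "dy": 0, "dz": 0, "rx": 0, "ry": 0, "rz": 0, "claw": 1}
    - {"dx": -0.1, "dy": 0, "dz": 0, "rx": 0, "ry": 0, "rz": 0, "claw": 1}
    - {"dx": -0.1, "dy": 0, "dz": 0, "rx": 0, "ry": 0, "rz": 0, "claw": 1}
    - {"dx": 0, "dy": 0, "dz": 0, "rx": 0, "ry": 0, "rz": 0, "claw": 1}

```text
time_s: 29.8
ee_pos: [0.4325, -0.1934, 0.0645]
eef_rot: [-3.141, 0.0, -3.128]
force: [-0.9, 0.4, -0.4]
grip_width: 0.0007
grip_force: 0.0
```

Call:
step_arm:
  plan:
    - {"dx": -0.1, "dy": 0, "dz": 0, "rx": 0, "ry": 0, "rz": 0, "claw": 1}
    - {"dx": -0.15, "dy": 0, "dz": 0, "rx": 0, "ry": 0, "rz": 0, "claw": 1}
    - {"dx": -0.15, "dy": 0, "dz": 0, "rx": 0, "ry": 0, "rz": 0, "claw": 1}
    - {"dx": -0.15, "dy": 0, "dz": 0, "rx": 0, "ry": 0, "rz": 0, "claw": 1}
    - {"dx": -0.15, "dy": 0, "dz": 0, "rx": 0, "ry": 0, "rz": 0, "claw": 1}
    - {"dx": -0.15, "dy": 0, "dz": 0, "rx": 0, "ry": 0, "rz": 0, "claw": 1}
    - {"dx": -0.15, "dy": 0, "dz": 0, "rx": 0, "ry": 0, "rz": 0, "claw": 1}
    - {"dx": -0.15, "dy": 0, "dz": 0, "rx": 0, "ry": 0, "rz": 0, "claw": 1}
    - {"dx": -0.15, "dy": 0, "dz": 0, "rx": 0, "ry": 0, "rz": 0, "claw": 1}

```text
time_s: 30.7
ee_pos: [0.5621, -0.1912, 0.0644]
eef_rot: [3.141, -0.001, -3.129]
force: [-1.9, 0.9, -0.1]
grip_width: 0.0006
grip_force: 1.1
```

Call:
step_arm:
  plan:
    - {"dx": -0.1, "dy": 0, "dz": 0, "rx": 0, "ry": 0, "rz": 0, "claw": 1}
    - {"dx": -0.1, "dy": 0, "dz": 0, "rx": 0, "ry": 0, "rz": 0, "claw": 1}
    - {"dx": -0.1, "dy": 0, "dz": 0, "rx": 0, "ry": 0, "rz": 0, "claw": 1}
    - {"dx": -0.1, "dy": 0, "dz": 0, "rx": 0, "ry": 0, "rz": 0, "claw": 1}
    - {"dx": 0, "dy": 0, "dz": 0, "rx": 0, "ry": 0, "rz": 0, "claw": 1}

```text
time_s: 31.2
ee_pos: [0.6022, -0.1908, 0.0644]
eef_rot: [3.142, -0.0, -3.128]
force: [-0.7, -0.1, 0.9]
grip_width: 0.0008
grip_force: 0.7
```

Call:
step_arm:
  plan:
    - {"dx": -0.05, "dy": 0, "dz": 0, "rx": 0, "ry": 0, "rz": 0, "claw": 1}
    - {"dx": -0.03, "dy": 0, "dz": 0, "rx": 0, "ry": 0, "rz": 0, "claw": 1}
    - {"dx": 0, "dy": 0, "dz": 0, "rx": 0, "ry": 0, "rz": 0, "claw": 1}

```text
time_s: 31.5
ee_pos: [0.6097, -0.1908, 0.0645]
eef_rot: [-3.142, 0.0, -3.129]
force: [0.5, 0.9, 0.3]
grip_width: 0.0004
grip_force: 0.0
```

Call:
step_arm:
  plan:
    - {"dx": -0.03, "dy": 0, "dz": 0, "rx": 0, "ry": 0, "rz": 0, "claw": 1}
    - {"dx": -0.03, "dy": 0, "dz": 0, "rx": 0, "ry": 0, "rz": 0, "claw": 1}
    - {"dx": 0, "dy": 0, "dz": 0, "rx": 0, "ry": 0, "rz": 0, "claw": 1}

```text
time_s: 31.8
ee_pos: [0.6128, -0.1908, 0.0645]
eef_rot: [3.14, -0.008, -3.129]
force: [-28.7, 1.3, 15.8]
grip_width: 0.0005
grip_force: 14.4
```

Firm stop, so the drawer is home. I back off and check.

Call:
step_arm:
  plan:
    - {"dx": 0.1, "dy": 0, "dz": 0, "rx": 0, "ry": 0, "rz": 0, "claw": 1}
    - {"dx": 0.3, "dy": 0, "dz": 0, "rx": 0, "ry": 0, "rz": 0, "claw": 1}
    - {"dx": 0.3, "dy": 0, "dz": 0, "rx": 0, "ry": 0, "rz": 0, "claw": 1}
    - {"dx": 0.3, "dy": 0, "dz": 0, "rx": 0, "ry": 0, "rz": 0, "claw": 1}
    - {"dx": 0, "dy": 0, "dz": -0.4, "rx": 0, "ry": 0, "rz": 0, "claw": 1}
    - {"dx": 0, "dy": 0, "dz": -0.4, "rx": 0, "ry": 0, "rz": 0, "claw": 1}
    - {"dx": 0.4, "dy": 0, "dz": -0.2, "rx": 0, "ry": 0, "rz": 0, "claw": 1}
    - {"dx": 0.4, "dy": 0, "dz": 0, "rx": 0, "ry": 0, "rz": 0, "claw": 1}
    - {"dx": 0, "dy": 0, "dz": 0, "rx": 0, "ry": 0, "rz": 0, "claw": 1}

```text
time_s: 32.7
ee_pos: [0.433, -0.1929, 0.1651]
eef_rot: [-3.141, 0.0, -3.13]
force: [0.3, 0.0, 0.3]
grip_width: 0.0008
grip_force: 0.0
```

```bash
python3 - <<'E'
from h import *
p=cam("top");W=world(p);X,Y,Z=W[...,0],W[...,1],W[...,2]
m=(Z>.055)&(Z<.088)&(Y>-.23)&(Y<-.15)&(X<.65)&(X>.56);print("bar x",np.percentile(X[m],[2,50]))
m=(Z>.09)&(Z<.105)&(Y>-.3)&(Y<-.05)&(X<.7)&(X>.56);print("front edge x",np.percentile(X[m],[0.5,2]))
m=(X>.3)&(X<.43)&(Y>-.42)&(Y<-.28)&(Z>.01)&(Z<.06);print("shell",W[m].min(0),W[m].max(0))
m=(X>.58)&(X<.68)&(Y>.32)&(Y<.41)&(Z>.012)&(Z<.05);print("pot",W[m].mean(0))
save(p,"pics/t6.png");cv2.imwrite("pics/t6c.png",cv2.resize(cv2.cvtColor(p["img"],cv2.COLOR_RGB2BGR)[10:300,120:510],None,fx=2,fy=2))
E
```

```text
bar x [0.62056997 0.62467032]
front edge x [0.65392052 0.65468108]
shell [ 0.34275642 -0.32868868  0.01008996] [ 0.37726615 -0.30232292  0.04437256]
pot [0.62862428 0.36264428 0.03008164]
```

View pics/t6c.png

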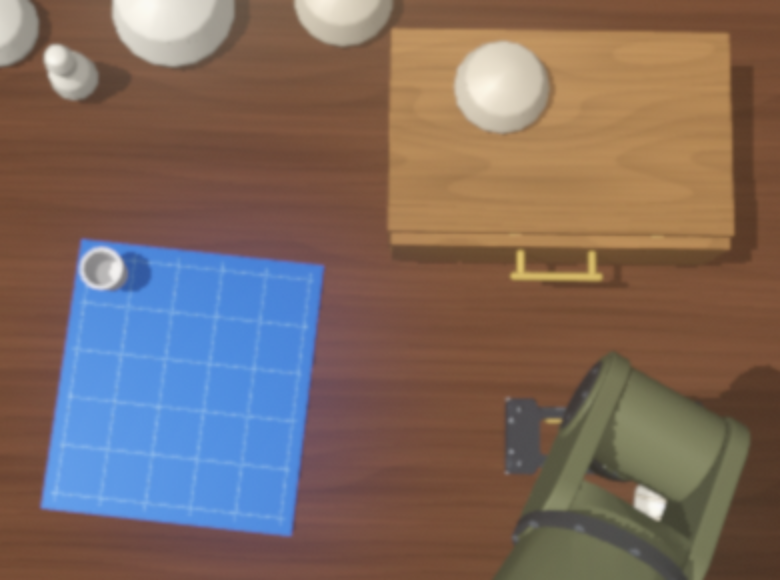

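The drawer stands flush with the chest, with its handle at crop (556,275). The mat is clear except for the pot at (102,268). The shell is mostly hidden by the arm above it, but its visible edge reads the same as at the start.

```bash
python3 -c "
from station import hand_in
print(hand_in())"
```

```text
the job is handed in; nothing more can be done
None
```

I've handed the job in: the orange and yellow pens, the only two on the mat, are snapped into clips 1 and 2, the stone is in its pocket and the drawer is pushed home. The pot and shell were left alone; no verdict came back.

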